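# Stack up a board camera in the assembly nest

## Task

Build up the camera in the white assembly nest, from the bottom: first the finned housing squarely in the nest's pocket, then the sensor carrier in the housing, the front plate on the carrier with its collar up, the taller of the two lenses upright in the collar, and last the dust cap over the lens. Lower each part until it is fully home, with each long side along the nest's long side, and let it go; never let one drop or tumble. Leave the short lens, the torch, the screw dish and the bottle where they are.

Things in the scene. Friction and masses are not known exactly. Their poses are not given: they have to be found in the camera images.
- nest: White plastic assembly nest fixed to the bench: base plate 100 (x) x 84 (y) x 8 mm with a raised rectangular rim, 89 x 73 mm outside, its top 14 mm above the bench. The pocket inside the rim is 69 (x) x 53 (y) mm, its floor 8 mm above the bench. Origin: centre of the underside; z up, x along the long side. A seated housing's origin is 8 mm above this one.
- housing: Grey anodised camera housing 64 (x) x 48 (y) x 30 mm high, solid flat 48 mm faces to grip; cooling fins in the lower 14 mm, in the top an open recess 54 x 38 mm, 8 mm deep, with a dark pad on its floor. Lower edge bevelled 2 mm. Lies fins down. Origin: centre of the underside; z up, x along the long side; either way round is right. About 0.17 kg.
- carrier: Sensor carrier: black frame 64 (x) x 48 (y) mm, from 6 to 18 mm above the origin, on a bevelled spigot 49 x 33 x 6 mm. In its top a recess 54 x 38 mm, 8 mm deep, with green board and dark sensor. Lies spigot down. Origin: centre of the spigot's underside; z up, x along the long side; either way round. Seated: origin 24 mm above the housing's, frame on its rim. About 0.06 kg.
- front_plate: Bright aluminium plate 64 (x) x 48 (y) mm, from 6 to 18 mm above the origin, on a bevelled spigot 49 x 33 x 6 mm; on top a round collar 40 mm outside, 30 mm bore, 12 mm high (top at 30 mm). Lies spigot down. Origin: centre of the spigot's underside; z up, x along the long side; either way round. Seated: origin 12 mm above the carrier's, plate on its rim. About 0.11 kg.
- tall_lens: The taller, slimmer of two black round lenses: barrel 33 mm in diameter from 8 to 58 mm above the origin, on a bevelled brass spigot 25 mm in diameter, 8 mm long; glass on top. Stands upright on the spigot. Origin: centre of the spigot's underside; z up. Seated: spigot in the collar, shoulder on the collar's rim, origin 22 mm above the front plate's. About 0.12 kg.
- cap: Black round dust cap, a shallow inverted cup: 44 mm outside, 38 mm inside, 14 mm high, 3 mm thick top without glass. Lies open side down. Origin: centre of its underside (the open rim's plane); z up. On the tall lens its top rests on the lens front and its origin is 47 mm above the lens's. About 0.025 kg.
- short_lens: The other black lens, not wanted: short and stubby, 42 mm in diameter, 36 mm high in all, glass on top. Stands upright on its 25 mm spigot. Origin: centre of the underside. To be left alone.
- torch: Dark metal pocket torch lying on the bench, 110 x 26 mm (along its x); flats on its ends keep it from rolling. Origin: under its middle, on the bench. To be left alone.
- screw_dish: Small round steel dish of dark screws, 44 mm across and 12 mm high, among the parts. Origin: centre of its underside. To be left alone.
- bottle: White plastic solvent bottle with a steel top, 58 mm in diameter, about 120 mm high, to the robot's right of the parts. Origin: centre of its underside. To be left alone.
Things that resemble listed ones, but are neither listed nor needed, are in the scene too. What is shaped like the carrier but brown is not meant. Of the things that look like the front_plate, the smaller one is meant.

How it is judged:
On the way, in this order (a step that is already met when the one before it is completed fails the run):
1. housing seated in the nest and let go (horizontal distance between housing and nest below 0.006 m and z of housing in the frame of nest between 0.004 and 0.011 m and angle between housing's own z axis and vertical below 0.08 rad and angle between the x axis of housing and the x axis of nest, either way round below 0.17 rad and contact force between the fingers and housing below 0.3 N), for 0.2 s.
2. sensor carrier seated on the housing and let go (horizontal distance between carrier and housing below 0.006 m and z of carrier in the frame of housing between 0.02 and 0.027 m and angle between carrier's own z axis and vertical below 0.08 rad and angle between the x axis of carrier and the x axis of housing, either way round below 0.17 rad and contact force between the fingers and carrier below 0.3 N), for 0.2 s.
3. front plate seated on the carrier and let go (horizontal distance between front_plate and carrier below 0.006 m and z of front_plate in the frame of carrier between 0.008 and 0.015 m and angle between front_plate's own z axis and vertical below 0.08 rad and angle between the x axis of front_plate and the x axis of carrier, either way round below 0.17 rad and contact force between the fingers and front_plate below 0.3 N), for 0.2 s.
4. tall lens seated in the front plate's collar and let go (horizontal distance between tall_lens and front_plate below 0.006 m and z of tall_lens in the frame of front_plate between 0.018 and 0.025 m and angle between tall_lens's own z axis and vertical below 0.08 rad and contact force between the fingers and tall_lens below 0.3 N), for 0.2 s.
5. cap on the tall lens and let go (horizontal distance between cap and tall_lens below 0.006 m and z of cap in the frame of tall_lens between 0.043 and 0.05 m and angle between cap's own z axis and vertical below 0.08 rad and contact force between the fingers and cap below 0.3 N), for 0.2 s.
At the end, for the whole second after the job is handed in: Housing in nest, carrier in housing, front plate in carrier, tall lens in collar, cap on lens: each within 6 mm of its carrier's centre, within 3 mm of full depth, upright within 0.08 rad, long sides parallel within 0.17 rad (either way round); all released and at rest (horizontal distance between housing and nest below 0.006 m and z of housing in the frame of nest between 0.004 and 0.011 m and angle between each of housing, carrier, front_plate, tall_lens, cap's own z axis and vertical below 0.08 rad and angle between the x axis of housing and the x axis of nest, either way round below 0.17 rad and horizontal distance between carrier and housing below 0.006 m and z of carrier in the frame of housing between 0.02 and 0.027 m and angle between the x axis of carrier and the x axis of housing, either way round below 0.17 rad and horizontal distance between front_plate and carrier below 0.006 m and z of front_plate in the frame of carrier between 0.008 and 0.015 m and angle between the x axis of front_plate and the x axis of carrier, either way round below 0.17 rad and horizontal distance between tall_lens and front_plate below 0.006 m and z of tall_lens in the frame of front_plate between 0.018 and 0.025 m and horizontal distance between cap and tall_lens below 0.006 m and z of cap in the frame of tall_lens between 0.043 and 0.05 m and linear speed of each of housing, carrier, front_plate, tall_lens, cap below 0.02 m/s); the robot touches nothing.
It fails at once if a camera part falls: it moves at more than 0.6 m/s while not held (a drop of about 2 cm) ((linear speed of housing above 0.6 m/s and contact force between the fingers and housing below 0.1 N) or (linear speed of carrier above 0.6 m/s and contact force between the fingers and carrier below 0.1 N) or (linear speed of front_plate above 0.6 m/s and contact force between the fingers and front_plate below 0.1 N) or (linear speed of tall_lens above 0.6 m/s and contact force between the fingers and tall_lens below 0.1 N) or (linear speed of cap above 0.6 m/s and contact force between the fingers and cap below 0.1 N)).
It fails at once if the short lens, torch, screw dish or bottle is moved by more than 25 mm or the short lens or bottle is tipped (distance of any of short_lens, torch, screw_dish, bottle from where it was at the start of the episode above 0.025 m or angle between any of short_lens, bottle's own z axis and vertical above 0.5 rad).
It also fails if it takes over 131 s, if anything falls off the work surface, if the arm or the gripper's body presses on something with over 40 N, if the wrist force passes 120 N, or if a joint passes its speed limit or range.

## Robot

A 7-joint arm with a two-finger parallel gripper is mounted at the origin on the work surface. World frame = base frame: x ahead of the robot, y to its left, z up, the work surface at z = 0. Lengths are in m, angles in rad, forces in N, time in s.
With the tool pointing down it reaches from about 0.425 to 0.925 m from the base axis. Payload 6.8 kg.
Tool frame: the origin (TCP) lies at the very end of the fingers, on their centre line; the grasp point (between the pads) lies 19 mm behind it; z points along the fingers, y is the line along which they close (so a half turn about z gives the same grasp; the last joint's range is limited). The gripper opens to 85 mm and grips with 20 to 120 N. Pads are 22 mm wide; open, the fingers measure 114 mm over their backs; the gripper's body (76 mm by 85 mm) begins 54 mm behind the grasp point. The pads swing forward as they close: fully open they stand 13 mm farther back than shut.
Start: joints at [1.22, 0.477, 0.022, 1.555, -0.011, 1.109, -0.083], TCP at [0.162, -0.655, 0.231] pointing down, gripper open.
Joint ranges: [-2.96, 2.96], [-0.34, 2.1], [-1.41, 1.46], [0.24, 2.44], [-1.37, 4.51], [0.17, 1.92], [-2.96, 2.96]. Speed limits (rad/s): [2.39, 2.39, 3.14, 3.14, 3.14, 3.14, 3.14].

## Interface

Orientations are given as a rotation vector (axis times angle).
In Python, from bench import r gives the robot as it stands.
- The arm moves only by the shell command python3 -m jog 'ROWS' [FORCE]. ROWS is JSON, a list of rows, each an object of numbers: "fingers": the finger opening in m, from 0 to 0.0854; "x", "y", "z": the shift along the tool's x, y, z in m; "rx", "ry", "rz": the turn, a rotation vector about the tool's x, y, z in degrees. In form: [{"fingers": .., "x": .., "y": .., "z": .., "rx": .., "ry": .., "rz": ..}, ...]. A call has 1 to 8 rows; each row shifts and turns the commanded pose from where the row before left it, along the tool's axes as they then stand; what a row does not reach is not made up. A row lasts 1/8 s, in which the tool goes at most 62.5 mm and 10.7 degrees, less where a joint would pass 70% of its speed; a pose out of reach is approached as far as the arm can. A call is refused whole if a number of a shift passes 0.0625 or a number of a turn 10.7, either way. A call with a gripper value outside its range is refused whole. The fingers move at their own pace and stop on an object; FORCE is the grip in N (left out, the last holds). Time passes only in rows, so rows that do not move let the fingers close. It gives the time, the measured TCP pose, the force, the opening and the grip force at its end, in the units of the state.
- r.get_obs(): the state, without advancing time (a new reading comes with each control period).
- r.grab_frame(name): name is "scene" or "top" or "wrist"; returns (picture, depth): 480x640x3 uint8, red, green, blue; 480x640 float32, m along the optical axis (not along the pixel's ray), 0 where there is no reading.
- r.get_calibration(name): a dict with "mtx" (3x3 intrinsics, pixels), "extrinsics" (4x4, takes a point from camera to world coordinates). Camera axes: x right, y down, z forward; pixel columns grow to the right and rows downward; lengths in m; the calibration is good to about 2 mm. A picture is of the moment at which its call begins: read the wrist's pose just before it. get_calibration takes no time and is no camera call; for the wrist camera it gives the pose at the moment of the call.
- r.hand_in(): hands the job in; it is judged then, once.
Trained networks look in the newest picture that a camera, given by its name, has taken for a name from the list of things; names that differ only in an ending like _2 or _b are one class to them, and where a whole thing is asked for, a point or a joint stands for the part that bears it (a point fixed in the world has none). Each returns a list of dicts, best first, with "score" (0 to 1); they miss things now and then, are a little off and sometimes report something else, mostly with a low value. They report only what shows in the picture. A call takes as long as a camera call. They do not tell look-alikes from the thing itself.
- r.search_frame(target, camera): "xyz" ([x, y, z] in m, in world coordinates, good to about 4 mm: the middle of the surface that is visible of it).
- r.landmark_of(target, camera): "xyz" ([x, y, z] in m, in world coordinates, good to about 4 mm: a listed point, or the origin of a listed thing).
The state is a dict: "clock": time; "joints": joint angles; "qvel": joint speeds; "tau": joint torques, N m; "tcp_pos": TCP position; "orientation": TCP orientation; "contact_force": force on the tool from outside, world axes, zero at the start; "moment": the same for the moment, N m; "grip_width": finger opening in m; "gripper_force": force on a finger pad.
Only numpy, scipy, OpenCV 4.12 (cv2) and the standard library are available. Lean on these libraries where they do the work, as an engineer would, in place of code of your own. Each camera call takes 0.05 s, during which the arm holds its last target. There are 200 camera calls.

## Working session

There is one attempt and no reset: what is moved stays moved. The work goes in short steps, Python scripts to look and compute and a shell command to move; the robot and the scene stay as the last step left them, time stands still between calls to the robot, and variables do not carry over. Pictures are saved under pics/ and viewed, at most 14 in all, crops included, and the job is handed in when it is done.

```bash
ls; mkdir -p pics
cat > h.py <<'E'
from bench import r
import numpy as np, cv2
from scipy.spatial.transform import Rotation as R
def shot(n,fn=None):
    K=r.get_calibration(n); im,d=r.grab_frame(n)
    if fn: cv2.imwrite('pics/'+fn,im[:,:,::-1])
    np.savez('/tmp/'+n+'.npz',im=im,d=d,K=K['mtx'],E=K['extrinsics'])
    return im,d,np.array(K['mtx']),np.array(K['extrinsics'])
def cloud(d,K,E):
    v,u=np.mgrid[:d.shape[0],:d.shape[1]]
    P=np.stack([(u-K[0,2])/K[0,0]*d,(v-K[1,2])/K[1,1]*d,d],-1)
    return P@E[:3,:3].T+E[:3,3]
E
python3 - <<'E'
from h import *
for n in ['top','scene']:
    shot(n,n+'0.png')
    for t in ['nest','housing','carrier','front_plate','tall_lens','cap','short_lens','torch','screw_dish','bottle']:
        print(n,t,[(round(o['score'],2),np.round(o['xyz'],3).tolist()) for o in r.landmark_of(t,n) if o['score']>.2])
o=r.get_obs();print(o['clock'],o['tcp_pos'],o['orientation'])
E
```

```text
pics
top nest [(0.8, [0.615, 0.074, -0.001])]
top housing [(0.77, [0.618, -0.278, -0.002])]
top carrier [(0.95, [0.436, -0.275, -0.001]), (0.79, [0.32, -0.236, -0.0])]
top front_plate [(0.75, [0.31, 0.185, 0.004]), (0.59, [0.451, -0.079, 0.001])]
top tall_lens [(0.55, [0.625, 0.282, 0.004]), (0.34, [0.451, -0.079, -0.001])]
top cap [(0.58, [0.439, 0.102, 0.002])]
top short_lens [(0.6, [0.606, -0.088, 0.001])]
top torch [(0.88, [0.449, 0.257, -0.002])]
top screw_dish [(0.49, [0.53, -0.004, 0.002]), (0.37, [0.45, 0.256, -0.004])]
top bottle [(0.57, [0.612, -0.415, -0.004])]
scene nest [(0.91, [0.618, 0.081, -0.0])]
scene housing [(0.65, [0.617, -0.278, -0.003]), (0.52, [0.529, -0.001, -0.0])]
scene carrier [(0.89, [0.321, -0.237, 0.001]), (0.62, [0.444, -0.275, 0.0])]
scene front_plate [(0.94, [0.314, 0.183, -0.001]), (0.81, [0.454, -0.077, -0.001]), (0.46, [0.527, -0.001, -0.001])]
scene tall_lens [(0.57, [0.626, 0.283, -0.005])]
scene cap [(0.76, [0.44, 0.098, -0.003]), (0.47, [0.456, -0.076, -0.002])]
scene short_lens [(0.77, [0.608, -0.085, 0.005])]
scene torch [(0.61, [0.446, 0.258, 0.001])]
scene screw_dish [(0.69, [0.526, -0.0, 0.003])]
scene bottle [(0.82, [0.609, -0.414, 0.001]), (0.56, [0.608, -0.082, 0.003])]
1.1 [ 0.16228588 -0.65522164  0.23130461] [ 3.11844489e+00  3.80445218e-01 -1.60200027e-05]
```

View pics/top0.png

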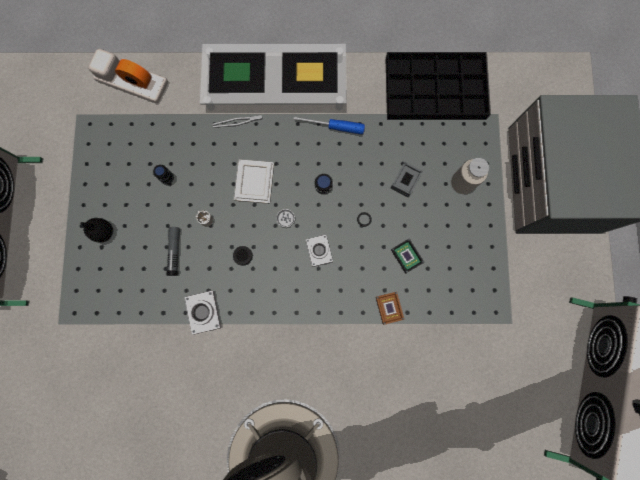

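View pics/scene0.png

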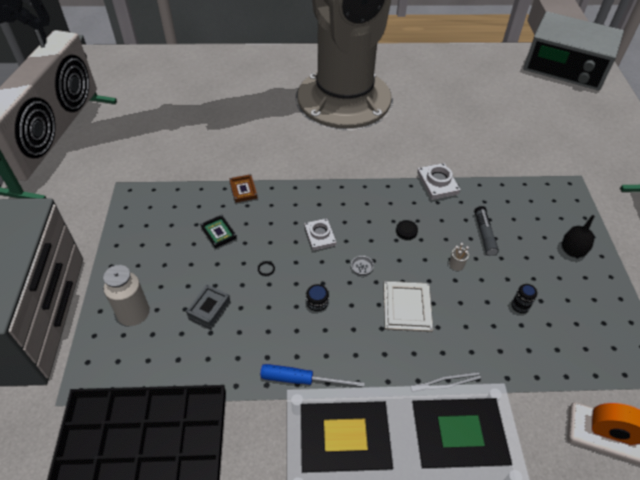

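Top view: nest (254,181), housing (406,180), screw dish (286,218), torch (173,250), bottle (474,172).
- Carriers: green/black (407,256) and brown (389,308). The black one is meant.
- Front plates: (319,250) and (202,311). The smaller one, at (319,250), is meant.
- Lenses: slim (163,174) and stubby (323,184). The slim one is meant.
- Cap: the disc at (243,256). The ring at (364,219) is open, so it isn't the cap.

I'll confirm these in one crop and measure the yaws.

Run:
```python
from h import *
z=np.load('/tmp/top.npz');im,d,K,E=[z[k] for k in('im','d','K','E')]
P=cloud(d,K,E)
print(K[0,0],E[:3,3])
for n,c,h in [('nest',(.615,.076),.004),('nest_rim',(.615,.076),.011),('housing',(.618,-.278),.02),('carrier',(.438,-.275),.009),('brown',(.32,-.236),.009),('fp',(.452,-.078),.009),('fpbig',(.312,.184),.009),('tall',(.625,.282),.04),('short',(.607,-.086),.025),('cap',(.44,.1),.007)]:
    m=(np.hypot(P[...,0]-c[0],P[...,1]-c[1])<.065)&(P[...,2]>h)&(d>0)
    q=P[m][:,:2].astype(np.float32); (cx,cy),(w,l),a=cv2.minAreaRect(q)
    if w<l: w,l,a=l,w,a+90   # a: direction of long side from x
    print(n,len(q),round(cx,3),round(cy,3),round(w,3),round(l,3),'long yaw',round((a+90)%180-90,1),'top z',np.round(np.percentile(P[m][:,2],95),3))
f=lambda u,v,w=26:cv2.resize(im[v-w:v+w,u-w:u+w],(260,260),interpolation=cv2.INTER_CUBIC)
g=np.vstack([np.hstack([f(407,256),f(389,308)  ,f(243,256)]),np.hstack([f(319,250),f(202,311),f(163,174)])])
cv2.imwrite('pics/crops.png',g[:,:,::-1])
```

```text
467.7792980096396 [ 0.29598315 -0.07617813  1.06700157]
nest 1545 0.614 0.074 0.124 0.123 long yaw -0.1 top z 0.017
nest_rim 642 0.616 0.075 0.099 0.083 long yaw -4.9 top z 0.018
housing 573 0.617 -0.28 0.066 0.048 long yaw -29.0 top z 0.033
carrier 587 0.439 -0.278 0.064 0.05 long yaw 30.4 top z 0.021
brown 598 0.322 -0.235 0.064 0.049 long yaw 14.0 top z 0.021
fp 596 0.451 -0.077 0.064 0.048 long yaw 14.0 top z 0.032
fpbig 1147 0.312 0.181 0.085 0.065 long yaw 13.4 top z 0.041
tall 207 0.623 0.279 0.032 0.031 long yaw 80.7 top z 0.062
short 272 0.605 -0.088 0.04 0.039 long yaw -0.2 top z 0.041
cap 302 0.452 0.109 0.078 0.043 long yaw 47.0 top z 0.018
```

View pics/crops.png

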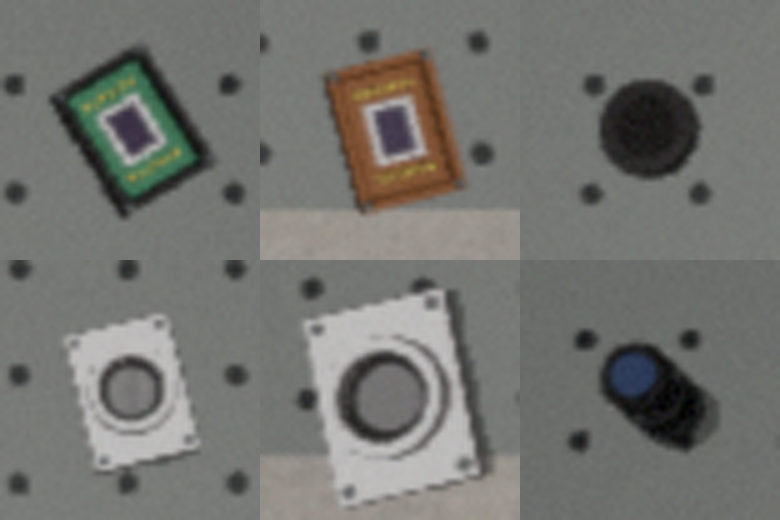

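Confirmed: the black frame with the green board is the carrier, the plate at (319,250) is clearly smaller than the one at (202,311), and (163,174) is the slim lens. Going to the housing first.

```bash
cat >> h.py <<'E'
def plan(x,y,z,phi=None):
    o=r.get_obs(); M=R.from_rotvec(o['orientation']).as_matrix(); p=np.array(o['tcp_pos'])
    cur=np.degrees(np.arctan2(M[1,1],M[0,1]))
    dphi=0 if phi is None else (phi-cur+90)%180-90
    T=R.from_euler('z',dphi,degrees=True).as_matrix()@M
    # level the tool
    zt=np.array([0,0,-1.]); yt=T[:,1]-zt*(T[:,1]@zt); yt/=np.linalg.norm(yt); T=np.stack([np.cross(yt,zt),yt,zt],1)
    turn=np.degrees(R.from_matrix(M.T@T).as_rotvec())
    dp=np.array([x,y,z])-p
    print('t',round(o['clock'],2),'tcp',np.round(p,4),'yaw',round(cur,1),'j7',round(o['joints'][6],2),'| turn',np.round(turn,2),'| shift before turn mm',np.round(M.T@dp*1e3,1),'after turn',np.round(T.T@dp*1e3,1),'| F',np.round(o['contact_force'],1),'w',round(o['grip_width'],4),'gf',np.round(o['gripper_force'],1))
E
python3 - <<'E'
from h import *
plan(.617,-.28,.22,-29)
M=R.from_rotvec(r.get_obs()['orientation']).as_matrix()
E=np.array(r.get_calibration('wrist')['extrinsics']);print(np.round(M.T@(E[:3,3]-r.get_obs()['tcp_pos']),4));print(np.round(M.T@E[:3,:3],2),r.get_calibration('wrist')['mtx'])
E
```

```text
t 1.1 tcp [ 0.1623 -0.6552  0.2313] yaw -76.1 j7 -0.08 | turn [  0.     0.   -47.09] | shift before turn mm [ 531.6 -254.9   11.3] after turn [548.6 215.8  11.3] | F [ 0.  -0.2 -0.1] w 0.0852 gf 0.0
[ 0.0702 -0.0004 -0.143 ]
[[-0.   -0.96 -0.27]
 [ 1.   -0.    0.  ]
 [-0.   -0.27  0.96]] [[378.62292706   0.         315.61246717]
 [  0.         378.62292706 240.36410685]
 [  0.           0.           1.        ]]
```

```bash
python3 -m jog '[{"x":0.053,"y":-0.0255},{"x":0.053,"y":-0.0255},{"x":0.053,"y":-0.0255},{"x":0.053,"y":-0.0255},{"x":0.053,"y":-0.0255},{"x":0.053,"y":-0.0255},{"x":0.053,"y":-0.0255},{"x":0.053,"y":-0.0255}]'; python3 -m jog '[{"x":0.053,"y":-0.0255},{"x":0.053,"y":-0.0255},{"rz":-9.42},{"rz":-9.42},{"rz":-9.42},{"rz":-9.42},{"rz":-9.42},{"z":0.01}]'
cat >> h.py <<'E'
def look(c,h,rad=.06,fn=None,hmax=.2):
    """wrist depth: rectangle of what stands above h around c; also in tool frame"""
    im,d,K,E=shot('wrist',fn); P=cloud(d,K,E)
    m=(np.hypot(P[...,0]-c[0],P[...,1]-c[1])<rad)&(P[...,2]>h)&(P[...,2]<hmax)&(d>0)
    m=cv2.morphologyEx(m.astype(np.uint8),cv2.MORPH_OPEN,np.ones((3,3)))
    n,lab,st,ce=cv2.connectedComponentsWithStats(m); k=1+np.argmax(st[1:,4]); Q=P[lab==k]
    q=Q[:,:2].astype(np.float32); (cx,cy),(w,l),a=cv2.minAreaRect(q)
    if w<l: w,l,a=l,w,a+90
    a=(a+90)%180-90
    print('look',len(q),'c',round(cx,4),round(cy,4),'size',round(w,4),round(l,4),'yaw',round(a,1),'topz',np.round(np.percentile(Q[:,2],[50,95]),4))
    return cx,cy,a
E
python3 - <<'E'
from h import *
c=look((.617,-.28),.022,fn='w1.png')
plan(c[0],c[1],.1,c[2])
E
```

```text
validation failed for argument at $[0]...
validation failed for argument at $[0]...
Traceback (most recent call last):
  File "h.py", line 28, in look
    n,lab,st,ce=cv2.connectedComponentsWithStats(m); k=1+np.argmax(st[1:,4]); Q=P[lab==k]
                                                         ~~~~~~~~~^^^^^^^^^^
ValueError: attempt to get argmax of an empty sequence
```

View pics/w1.png

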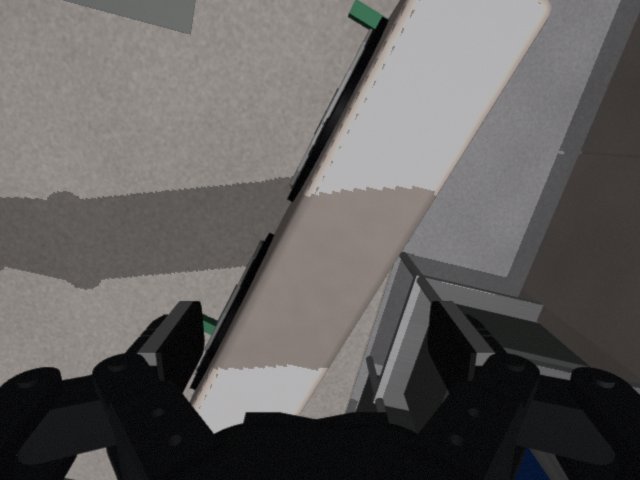

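The wrist view shows the fan box below the gripper and the cabinet at lower right; the rows were refused, so every key is needed. Before moving I'll check obstacle heights along the path.

```bash
python3 - <<'E'
from h import *
z=np.load('/tmp/top.npz');P=cloud(z['d'],z['K'],z['E'])
a=np.array([.162,-.655]);b=np.array([.617,-.28])
for t in np.linspace(0,1,9):
    c=a+t*(b-a); m=(np.hypot(P[...,0]-c[0],P[...,1]-c[1])<.1)&(P[...,2]<.6)&(z['d']>0); print(np.round(c,2),round(P[m][:,2].max(),3) if m.any() else None)
E
python3 -m jog '[{"fingers":0.0854,"x":0.053,"y":-0.0255,"z":0,"rx":0,"ry":0,"rz":0}]'
```

```text
[ 0.16 -0.66] 0.298
[ 0.22 -0.61] 0.298
[ 0.28 -0.56] 0.194
[ 0.33 -0.51] 0.01
[ 0.39 -0.47] 0.01
[ 0.45 -0.42] 0.009
[ 0.5  -0.37] 0.118
[ 0.56 -0.33] 0.12
[ 0.62 -0.28] 0.037
clock: 1.27
tcp_pos: [0.2027, -0.6203, 0.2312]
orientation: [3.118, 0.366, -0.005]
contact_force: [1.7, 0.2, -0.6]
grip_width: 0.0853
gripper_force: 0.0
```

```bash
python3 -m jog '[{"fingers":0.0854,"x":0.053,"y":-0.0255,"z":0,"rx":0,"ry":0,"rz":0},{"fingers":0.0854,"x":0.053,"y":-0.0255,"z":0,"rx":0,"ry":0,"rz":0},{"fingers":0.0854,"x":0.053,"y":-0.0255,"z":0,"rx":0,"ry":0,"rz":0},{"fingers":0.0854,"x":0.053,"y":-0.0255,"z":0,"rx":0,"ry":0,"rz":0},{"fingers":0.0854,"x":0.053,"y":-0.0255,"z":0,"rx":0,"ry":0,"rz":0},{"fingers":0.0854,"x":0.053,"y":-0.0255,"z":0,"rx":0,"ry":0,"rz":0},{"fingers":0.0854,"x":0.053,"y":-0.0255,"z":0,"rx":0,"ry":0,"rz":0}]'; python3 -m jog '[{"fingers":0.0854,"x":0.053,"y":-0.0255,"z":0,"rx":0,"ry":0,"rz":0},{"fingers":0.0854,"x":0.053,"y":-0.0255,"z":0,"rx":0,"ry":0,"rz":0},{"fingers":0.0854,"x":0,"y":0,"z":0,"rx":0,"ry":0,"rz":-9.42},{"fingers":0.0854,"x":0,"y":0,"z":0,"rx":0,"ry":0,"rz":-9.42},{"fingers":0.0854,"x":0,"y":0,"z":0,"rx":0,"ry":0,"rz":-9.42},{"fingers":0.0854,"x":0,"y":0,"z":0,"rx":0,"ry":0,"rz":-9.42},{"fingers":0.0854,"x":0,"y":0,"z":0,"rx":0,"ry":0,"rz":-9.42},{"fingers":0.0854,"x":0,"y":0,"z":0,"rx":0,"ry":0,"rz":0}]'
python3 - <<'E'
from h import *
c=look((.617,-.28),.022,fn='w2.png')
plan(c[0],c[1],.1,c[2])
E
```

```text
clock: 2.15
tcp_pos: [0.5262, -0.3541, 0.2316]
orientation: [3.118, 0.38, 0.001]
contact_force: [0.1, -0.8, -0.0]
grip_width: 0.0852
gripper_force: 0.0
clock: 3.15
tcp_pos: [0.6153, -0.2805, 0.2312]
orientation: [-2.708, -1.592, -0.0]
contact_force: [-0.5, -0.1, 0.4]
grip_width: 0.0854
gripper_force: 0.0
look 1670 c 0.6168 -0.2793 size 0.0641 0.0486 yaw -29.0 topz [0.03   0.0315]
t 3.2 tcp [ 0.6153 -0.2804  0.2312] yaw -29.2 j7 -0.31 | turn [-0.01 -0.01 -0.2 ] | shift before turn mm [  1.7   0.7 131.2] after turn [  1.7   0.7 131.2] | F [-1.2 -0.4 -0.3] w 0.0854 gf 0.0
```

View pics/w2.png

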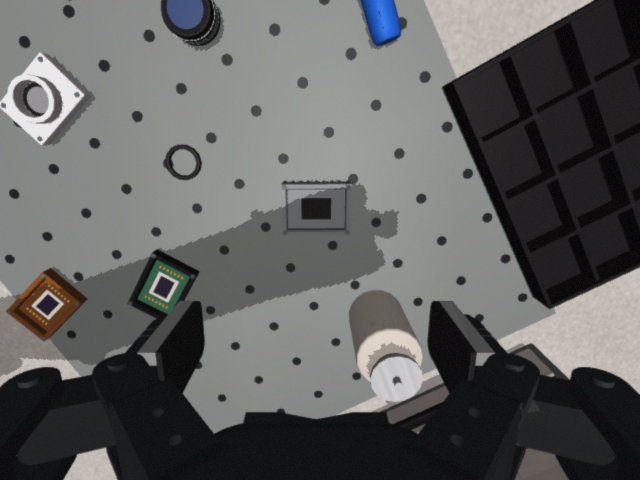

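The picture shows the housing at (316,207), square between the fingers with its long side along the closing line; the bottle (385,345) is clear. Descend and grip.

```bash
python3 -m jog '[{"fingers":0.0854,"x":0.0017,"y":0.0007,"z":0.055,"rx":0,"ry":0,"rz":-0.2},{"fingers":0.0854,"x":0,"y":0,"z":0.06,"rx":0,"ry":0,"rz":0},{"fingers":0.0854,"x":0,"y":0,"z":0.06,"rx":0,"ry":0,"rz":0},{"fingers":0.0854,"x":0,"y":0,"z":0.03,"rx":0,"ry":0,"rz":0},{"fingers":0.0854,"x":0,"y":0,"z":0.02,"rx":0,"ry":0,"rz":0},{"fingers":0.05,"x":0,"y":0,"z":0,"rx":0,"ry":0,"rz":0},{"fingers":0.05,"x":0,"y":0,"z":0,"rx":0,"ry":0,"rz":0},{"fingers":0.05,"x":0,"y":0,"z":0,"rx":0,"ry":0,"rz":0}]' 40;  python3 -m jog '[{"fingers":0.05,"x":0,"y":0,"z":-0.002,"rx":0,"ry":0,"rz":0},{"fingers":0.05,"x":0,"y":0,"z":-0.003,"rx":0,"ry":0,"rz":0},{"fingers":0.05,"x":0,"y":0,"z":-0.005,"rx":0,"ry":0,"rz":0},{"fingers":0.05,"x":0,"y":0,"z":-0.02,"rx":0,"ry":0,"rz":0}]'
python3 - <<'E'
from h import *
plan(.612,.07,.18,-5)
E
```

```text
clock: 4.2
tcp_pos: [0.6178, -0.2795, 0.0078]
orientation: [2.703, 1.598, 0.002]
contact_force: [-0.2, -0.6, -2.1]
grip_width: 0.063
gripper_force: 47.4
clock: 4.7
tcp_pos: [0.6159, -0.2788, 0.0361]
orientation: [-2.702, -1.599, 0.002]
contact_force: [-0.3, 0.1, -1.3]
grip_width: 0.0632
gripper_force: 47.4
t 4.7 tcp [ 0.6159 -0.2788  0.0361] yaw -28.8 j7 -0.37 | turn [-1.400e-01 -1.000e-02 -2.379e+01] | shift before turn mm [ 303.7 -171.7 -143.6] after turn [ 347.1  -34.3 -143.9] | F [-0.3  0.1 -1.3] w 0.0632 gf 47.4
```

```bash
python3 -m jog '[{"fingers":0.05,"x":0,"y":0,"z":-0.05,"rx":0,"ry":0,"rz":-7.93},{"fingers":0.05,"x":0,"y":0,"z":-0.05,"rx":0,"ry":0,"rz":-7.93},{"fingers":0.05,"x":0,"y":0,"z":-0.044,"rx":0,"ry":0,"rz":-7.93},{"fingers":0.05,"x":0.054,"y":-0.0068,"z":0,"rx":0,"ry":0,"rz":0},{"fingers":0.05,"x":0.054,"y":-0.0068,"z":0,"rx":0,"ry":0,"rz":0},{"fingers":0.05,"x":0.054,"y":-0.0068,"z":0,"rx":0,"ry":0,"rz":0},{"fingers":0.05,"x":0.054,"y":-0.0068,"z":0,"rx":0,"ry":0,"rz":0},{"fingers":0.05,"x":0.054,"y":-0.0068,"z":0,"rx":0,"ry":0,"rz":0}]'; python3 -m jog '[{"fingers":0.05,"x":0,"y":0,"z":0,"rx":0,"ry":0,"rz":0},{"fingers":0.05,"x":0,"y":0,"z":0,"rx":0,"ry":0,"rz":0}]'
python3 - <<'E'
from h import *
c=look((.615,.075),.0045,rad=.075,fn='w3.png',hmax=.03)
c2=look((.615,.075),.0115,rad=.075,hmax=.03)
plan(c[0],c[1],.1,c[2])
E
```

```text
clock: 5.7
tcp_pos: [0.6066, -0.0056, 0.182]
orientation: [2.315, 2.121, 0.002]
contact_force: [0.8, -0.2, -2.1]
grip_width: 0.0632
gripper_force: 47.4
clock: 5.95
tcp_pos: [0.6068, -0.0076, 0.1814]
orientation: [2.315, 2.122, 0.0]
contact_force: [-0.2, -1.6, -2.4]
grip_width: 0.0631
gripper_force: 47.4
look 13900 c 0.6166 0.0769 size 0.1002 0.0832 yaw -5.0 topz [0.009  0.0152]
look 5109 c 0.6166 0.0768 size 0.0892 0.073 yaw -5.0 topz [0.0144 0.0156]
t 6.05 tcp [ 0.6067 -0.0092  0.1808] yaw -5.1 j7 -0.4 | turn [ 0.03  0.06 -0.13] | shift before turn mm [86.7  2.1 80.7] after turn [86.6  2.4 80.8] | F [ 0.2  0.1 -2. ] w 0.0633 gf 47.4
```

View pics/w3.png

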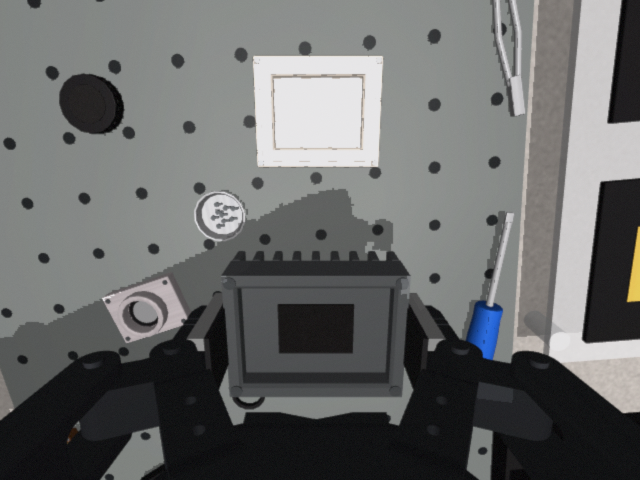

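The nest shows at (318,111), measured square and clean at yaw -5.0°; the housing is held level in the fingers at (315,335). I'll measure how it sits in the hand.

```bash
cat >> h.py <<'E'
def inhand(ztop,tol=.004,rad=.05):
    """rect of the held part's top (ztop: above TCP, m) in tool frame"""
    o=r.get_obs(); M=R.from_rotvec(o['orientation']).as_matrix(); p=np.array(o['tcp_pos'])
    im,d,K,E=shot('wrist'); Q=(cloud(d,K,E)-p)@M
    m=(abs(Q[...,2]+ztop)<tol)&(d>0)&(abs(Q[...,0])<.04)&(abs(Q[...,1])<.031)
    q=Q[m]; (cx,cy),(w,l),a=cv2.minAreaRect(q[:,:2].astype(np.float32))
    print('inhand',len(q),'c mm',round(cx*1e3,1),round(cy*1e3,1),'size',round(w,4),round(l,4),'a',round(a,2),'x 1..99%',np.round(np.percentile(q[:,0],[.5,99.5])*1e3,1),'z',np.round(np.percentile(q[:,2],[5,50,95])*1e3,1))
E
python3 -m jog '[{"fingers":0.05,"x":0,"y":0,"z":0,"rx":0,"ry":0,"rz":0}]'
python3 - <<'E'
from h import *
inhand(.023)
plan(.6166,.0769,.1,-5)
E
```

```text
clock: 6.18
tcp_pos: [0.6066, -0.0089, 0.1804]
orientation: [2.319, 2.119, -0.001]
contact_force: [0.1, 0.4, -2.1]
grip_width: 0.0633
gripper_force: 47.4
inhand 8873 c mm -0.5 0.0 size 0.0496 0.0621 a 0.1 x 1..99% [-24.4  24. ] z [-24.5 -23.2 -19.9]
t 6.22 tcp [ 0.6066 -0.0086  0.1804] yaw -5.1 j7 -0.4 | turn [ 0.    0.02 -0.12] | shift before turn mm [86.1  2.3 80.3] after turn [86.   2.5 80.4] | F [ 0.   0.2 -1.7] w 0.0632 gf 47.4
```

```bash
python3 -m jog '[{"fingers":0.05,"x":0.043,"y":0.0012,"z":0,"rx":0,"ry":0,"rz":0},{"fingers":0.05,"x":0.0433,"y":0.0012,"z":0.02,"rx":0,"ry":0,"rz":0},{"fingers":0.05,"x":0,"y":0,"z":0.05,"rx":0,"ry":0,"rz":0},{"fingers":0.05,"x":0,"y":0,"z":0.05,"rx":0,"ry":0,"rz":0},{"fingers":0.05,"x":0,"y":0,"z":0.02,"rx":0,"ry":0,"rz":0},{"fingers":0.05,"x":0,"y":0,"z":0,"rx":0,"ry":0,"rz":0},{"fingers":0.05,"x":0,"y":0,"z":0,"rx":0,"ry":0,"rz":0},{"fingers":0.05,"x":0,"y":0,"z":0,"rx":0,"ry":0,"rz":0}]'
python3 - <<'E'
from h import *
plan(.6166,.0769,.0155,-5)
E
```

```text
clock: 7.22
tcp_pos: [0.6179, 0.0788, 0.0423]
orientation: [2.315, 2.121, 0.004]
contact_force: [0.0, 0.2, -1.4]
grip_width: 0.0633
gripper_force: 47.3
t 7.22 tcp [0.6179 0.0788 0.0423] yaw -5.0 j7 -0.63 | turn [ 0.19 -0.05 -0.02] | shift before turn mm [-2.  -1.2 26.8] after turn [-2.  -1.1 26.8] | F [ 0.   0.2 -1.4] w 0.0633 gf 47.3
```

```bash
python3 -m jog '[{"fingers":0.05,"x":-0.002,"y":-0.0011,"z":0.006,"rx":0.19,"ry":0,"rz":0},{"fingers":0.05,"x":0,"y":0,"z":0.006,"rx":0,"ry":0,"rz":0},{"fingers":0.05,"x":0,"y":0,"z":0.004,"rx":0,"ry":0,"rz":0},{"fingers":0.05,"x":0,"y":0,"z":0.004,"rx":0,"ry":0,"rz":0},{"fingers":0.05,"x":0,"y":0,"z":0.003,"rx":0,"ry":0,"rz":0},{"fingers":0.05,"x":0,"y":0,"z":0.002,"rx":0,"ry":0,"rz":0},{"fingers":0.05,"x":0,"y":0,"z":0.001,"rx":0,"ry":0,"rz":0},{"fingers":0.05,"x":0,"y":0,"z":0,"rx":0,"ry":0,"rz":0}]'
python3 - <<'E'
from h import *
plan(.6166,.0769,.0155,-5)
E
```

```text
clock: 8.22
tcp_pos: [0.6151, 0.0767, 0.015]
orientation: [-2.315, -2.121, 0.004]
contact_force: [-3.4, -1.0, 4.4]
grip_width: 0.0633
gripper_force: 48.1
t 8.22 tcp [0.6151 0.0767 0.015 ] yaw -5.0 j7 -0.65 | turn [-0.19  0.02  0.  ] | shift before turn mm [ 0.3  1.5 -0.5] after turn [ 0.3  1.5 -0.5] | F [-3.4 -1.   4.4] w 0.0633 gf 48.1
```

```bash
python3 -m jog '[{"fingers":0.075,"x":0,"y":0,"z":0,"rx":0,"ry":0,"rz":0},{"fingers":0.0854,"x":0,"y":0,"z":0,"rx":0,"ry":0,"rz":0},{"fingers":0.0854,"x":0,"y":0,"z":0,"rx":0,"ry":0,"rz":0},{"fingers":0.0854,"x":0,"y":0,"z":-0.01,"rx":0,"ry":0,"rz":0},{"fingers":0.0854,"x":0,"y":0,"z":-0.03,"rx":0,"ry":0,"rz":0},{"fingers":0.0854,"x":0,"y":0,"z":-0.06,"rx":0,"ry":0,"rz":0},{"fingers":0.0854,"x":0,"y":0,"z":-0.06,"rx":0,"ry":0,"rz":0},{"fingers":0.0854,"x":0,"y":0,"z":0,"rx":0,"ry":0,"rz":0}]'
python3 - <<'E'
from h import *
look((.616,.077),.0305,rad=.06,hmax=.06)
plan(.439,-.278,.19,30.4)
E
```

```text
clock: 9.22
tcp_pos: [0.6191, 0.0778, 0.1807]
orientation: [2.314, 2.12, 0.011]
contact_force: [-0.3, 0.8, -0.0]
grip_width: 0.0855
gripper_force: 0.0
look 2018 c 0.6158 0.0761 size 0.0641 0.0487 yaw -5.1 topz [0.0382 0.0395]
t 9.28 tcp [0.6173 0.0771 0.1776] yaw -5.0 j7 -0.54 | turn [ 1.500e-01 -2.000e-02 -3.541e+01] | shift before turn mm [-369.3 -146.6  -13.2] after turn [-216.  -333.5  -12.4] | F [ 0.1 -0.2 -0.8] w 0.0852 gf 0.0
```

```bash
python3 -m jog '[{"fingers":0.0854,"x":-0.0528,"y":-0.021,"z":-0.002,"rx":0,"ry":0,"rz":0},{"fingers":0.0854,"x":-0.0528,"y":-0.021,"z":-0.002,"rx":0,"ry":0,"rz":0},{"fingers":0.0854,"x":-0.0528,"y":-0.021,"z":-0.002,"rx":0,"ry":0,"rz":0},{"fingers":0.0854,"x":-0.0528,"y":-0.021,"z":-0.002,"rx":0,"ry":0,"rz":0},{"fingers":0.0854,"x":-0.0528,"y":-0.021,"z":-0.002,"rx":0,"ry":0,"rz":0},{"fingers":0.0854,"x":-0.0528,"y":-0.021,"z":-0.002,"rx":0,"ry":0,"rz":0},{"fingers":0.0854,"x":-0.0528,"y":-0.021,"z":0,"rx":0,"ry":0,"rz":0}]'; python3 -m jog '[{"fingers":0.0854,"x":0,"y":0,"z":0,"rx":0,"ry":0,"rz":-8.85},{"fingers":0.0854,"x":0,"y":0,"z":0,"rx":0,"ry":0,"rz":-8.85},{"fingers":0.0854,"x":0,"y":0,"z":0,"rx":0,"ry":0,"rz":-8.85},{"fingers":0.0854,"x":0,"y":0,"z":0,"rx":0,"ry":0,"rz":-8.85},{"fingers":0.0854,"x":0,"y":0,"z":0,"rx":0,"ry":0,"rz":0},{"fingers":0.0854,"x":0,"y":0,"z":0,"rx":0,"ry":0,"rz":0},{"fingers":0.0854,"x":0,"y":0,"z":0,"rx":0,"ry":0,"rz":0}]'
python3 - <<'E'
from h import *
c=look((.439,-.278),.009,rad=.06,hmax=.06)
plan(c[0],c[1],.05,c[2])
E
```

```text
clock: 10.15
tcp_pos: [0.4352, -0.28, 0.1859]
orientation: [-2.313, -2.12, 0.004]
contact_force: [0.3, -0.5, -0.2]
grip_width: 0.0852
gripper_force: 0.0
clock: 11.02
tcp_pos: [0.4369, -0.2786, 0.1866]
orientation: [-1.562, -2.722, 0.002]
contact_force: [0.2, -0.7, -0.3]
grip_width: 0.0856
gripper_force: 0.0
look 4388 c 0.4385 -0.2765 size 0.0641 0.0483 yaw 30.6 topz [0.012  0.0192]
t 11.07 tcp [ 0.437  -0.2786  0.1867] yaw 30.3 j7 0.78 | turn [-0.16 -0.12 -0.28] | shift before turn mm [  0.8   2.8 136.6] after turn [  1.1   2.4 136.7] | F [0.1 0.5 0.3] w 0.0857 gf 0.0
```

```bash
python3 -m jog '[{"fingers":0.0854,"x":0.0011,"y":0.0024,"z":0.04,"rx":0,"ry":0,"rz":-0.28},{"fingers":0.0854,"x":0,"y":0,"z":0.055,"rx":0,"ry":0,"rz":0},{"fingers":0.0854,"x":0,"y":0,"z":0.055,"rx":0,"ry":0,"rz":0},{"fingers":0.0854,"x":0,"y":0,"z":0.02,"rx":0,"ry":0,"rz":0},{"fingers":0.0854,"x":0,"y":0,"z":0.01,"rx":0,"ry":0,"rz":0},{"fingers":0.0854,"x":0,"y":0,"z":0,"rx":0,"ry":0,"rz":0},{"fingers":0.0854,"x":0,"y":0,"z":0,"rx":0,"ry":0,"rz":0}]'
python3 - <<'E'
from h import *
plan(.4385,-.2765,.0,30.6)
E
```

```text
clock: 11.95
tcp_pos: [0.4388, -0.277, 0.0079]
orientation: [-1.555, -2.729, 0.002]
contact_force: [0.6, 0.3, 0.6]
grip_width: 0.0857
gripper_force: 0.0
t 11.95 tcp [ 0.4388 -0.277   0.0079] yaw 30.7 j7 0.59 | turn [-0.1  -0.    0.06] | shift before turn mm [ 0.6 -0.   7.9] after turn [ 0.6 -0.   7.9] | F [0.6 0.3 0.6] w 0.0857 gf 0.0
```

```bash
python3 -m jog '[{"fingers":0.0854,"x":0.0006,"y":0,"z":0.0075,"rx":0,"ry":0,"rz":0},{"fingers":0.0854,"x":0,"y":0,"z":0,"rx":0,"ry":0,"rz":0},{"fingers":0.05,"x":0,"y":0,"z":0,"rx":0,"ry":0,"rz":0},{"fingers":0.05,"x":0,"y":0,"z":0,"rx":0,"ry":0,"rz":0},{"fingers":0.05,"x":0,"y":0,"z":0,"rx":0,"ry":0,"rz":0}]' 40;  python3 -m jog '[{"fingers":0.05,"x":0,"y":0,"z":-0.002,"rx":0,"ry":0,"rz":0},{"fingers":0.05,"x":0,"y":0,"z":-0.003,"rx":0,"ry":0,"rz":0},{"fingers":0.05,"x":0,"y":0,"z":-0.015,"rx":0,"ry":0,"rz":0},{"fingers":0.05,"x":0,"y":0,"z":-0.05,"rx":0,"ry":0,"rz":0},{"fingers":0.05,"x":0,"y":0,"z":-0.05,"rx":0,"ry":0,"rz":0},{"fingers":0.05,"x":0,"y":0,"z":-0.05,"rx":0,"ry":0,"rz":0}]'
python3 - <<'E'
from h import *
plan(.6158,.0761,.18,-5)
E
```

```text
clock: 12.58
tcp_pos: [0.4377, -0.2761, -0.0003]
orientation: [-1.553, -2.728, 0.003]
contact_force: [-0.7, 0.4, 6.2]
grip_width: 0.0628
gripper_force: 44.2
clock: 13.32
tcp_pos: [0.438, -0.2758, 0.1718]
orientation: [-1.553, -2.728, 0.002]
contact_force: [0.0, -0.8, -0.4]
grip_width: 0.0631
gripper_force: 44.4
t 13.32 tcp [ 0.438  -0.2758  0.1718] yaw 30.7 j7 0.77 | turn [-0.16 -0.05 35.7 ] | shift before turn mm [211.8 332.5  -8.7] after turn [366.1 146.4  -8.2] | F [ 0.  -0.8 -0.4] w 0.0631 gf 44.4
```

```bash
python3 -m jog '[{"fingers":0.05,"x":0,"y":0,"z":0,"rx":0,"ry":0,"rz":8.93},{"fingers":0.05,"x":0,"y":0,"z":0,"rx":0,"ry":0,"rz":8.93},{"fingers":0.05,"x":0,"y":0,"z":0,"rx":0,"ry":0,"rz":8.93},{"fingers":0.05,"x":0,"y":0,"z":0,"rx":0,"ry":0,"rz":8.93},{"fingers":0.05,"x":0.0523,"y":0.0209,"z":0,"rx":0,"ry":0,"rz":0},{"fingers":0.05,"x":0.0523,"y":0.0209,"z":0,"rx":0,"ry":0,"rz":0},{"fingers":0.05,"x":0.0523,"y":0.0209,"z":0,"rx":0,"ry":0,"rz":0},{"fingers":0.05,"x":0.0523,"y":0.0209,"z":0,"rx":0,"ry":0,"rz":0}]'; python3 -m jog '[{"fingers":0.05,"x":0.0523,"y":0.0209,"z":0,"rx":0,"ry":0,"rz":0},{"fingers":0.05,"x":0.0523,"y":0.0209,"z":0,"rx":0,"ry":0,"rz":0},{"fingers":0.05,"x":0.0523,"y":0.0209,"z":0,"rx":0,"ry":0,"rz":0},{"fingers":0.05,"x":0,"y":0,"z":0,"rx":0,"ry":0,"rz":0},{"fingers":0.05,"x":0,"y":0,"z":0.04,"rx":0,"ry":0,"rz":0},{"fingers":0.05,"x":0,"y":0,"z":0.03,"rx":0,"ry":0,"rz":0},{"fingers":0.05,"x":0,"y":0,"z":0,"rx":0,"ry":0,"rz":0},{"fingers":0.05,"x":0,"y":0,"z":0,"rx":0,"ry":0,"rz":0}]'
python3 - <<'E'
from h import *
inhand(.018)
plan(.6158,.0761,.032,-5)
E
```

```text
clock: 14.32
tcp_pos: [0.5405, -0.0734, 0.1701]
orientation: [-2.316, -2.12, 0.003]
contact_force: [1.2, -0.5, -1.8]
grip_width: 0.0629
gripper_force: 44.5
clock: 15.32
tcp_pos: [0.6165, 0.0755, 0.1004]
orientation: [-2.316, -2.12, 0.001]
contact_force: [0.6, -0.1, 0.5]
grip_width: 0.0629
gripper_force: 44.4
inhand 8325 c mm -0.2 0.0 size 0.0493 0.062 a 0.03 x 1..99% [-24.1  24.2] z [-19.6 -18.3 -14.8]
t 15.38 tcp [0.6169 0.0756 0.1007] yaw -5.1 j7 -0.59 | turn [-0.04 -0.04 -0.07] | shift before turn mm [ 0.3 -1.1 68.7] after turn [ 0.4 -1.1 68.7] | F [ 0.6  0.4 -1.4] w 0.0632 gf 44.4
```

```bash
python3 -m jog '[{"fingers":0.05,"x":0.0004,"y":-0.0011,"z":0.03,"rx":0,"ry":0,"rz":0},{"fingers":0.05,"x":0,"y":0,"z":0.025,"rx":0,"ry":0,"rz":0},{"fingers":0.05,"x":0,"y":0,"z":0,"rx":0,"ry":0,"rz":0},{"fingers":0.05,"x":0,"y":0,"z":0,"rx":0,"ry":0,"rz":0},{"fingers":0.05,"x":0,"y":0,"z":0,"rx":0,"ry":0,"rz":0}]'
python3 - <<'E'
from h import *
plan(.6158,.0761,.032,-5)
E
```

```text
clock: 16.0
tcp_pos: [0.6158, 0.0765, 0.0455]
orientation: [-2.316, -2.121, -0.0]
contact_force: [0.9, -0.3, -0.3]
grip_width: 0.063
gripper_force: 44.4
t 16.0 tcp [0.6158 0.0765 0.0455] yaw -5.0 j7 -0.63 | turn [-0.04 -0.04 -0.05] | shift before turn mm [-0.5  0.1 13.5] after turn [-0.4  0.1 13.5] | F [ 0.9 -0.3 -0.3] w 0.063 gf 44.4
```

```bash
python3 -m jog '[{"fingers":0.05,"x":-0.0004,"y":0,"z":0.004,"rx":0,"ry":0,"rz":0},{"fingers":0.05,"x":0,"y":0,"z":0.003,"rx":0,"ry":0,"rz":0},{"fingers":0.05,"x":0,"y":0,"z":0.003,"rx":0,"ry":0,"rz":0},{"fingers":0.05,"x":0,"y":0,"z":0.002,"rx":0,"ry":0,"rz":0},{"fingers":0.05,"x":0,"y":0,"z":0.0015,"rx":0,"ry":0,"rz":0},{"fingers":0.05,"x":0,"y":0,"z":0,"rx":0,"ry":0,"rz":0},{"fingers":0.05,"x":0,"y":0,"z":0,"rx":0,"ry":0,"rz":0}]'
python3 - <<'E'
from h import *
plan(.6158,.0761,.032,-5)
E
```

```text
clock: 16.88
tcp_pos: [0.6149, 0.076, 0.0317]
orientation: [-2.316, -2.12, 0.003]
contact_force: [-3.3, -1.7, 11.2]
grip_width: 0.063
gripper_force: 46.6
t 16.88 tcp [0.6149 0.076  0.0317] yaw -5.0 j7 -0.64 | turn [-0.15  0.03 -0.05] | shift before turn mm [ 0.2  0.9 -0.3] after turn [ 0.2  0.9 -0.3] | F [-3.3 -1.7 11.2] w 0.063 gf 46.6
```

Seated at the expected height. Release, check from above, plan for the front plate.

```bash
python3 -m jog '[{"fingers":0.075,"x":0,"y":0,"z":0,"rx":0,"ry":0,"rz":0},{"fingers":0.0854,"x":0,"y":0,"z":0,"rx":0,"ry":0,"rz":0},{"fingers":0.0854,"x":0,"y":0,"z":0,"rx":0,"ry":0,"rz":0},{"fingers":0.0854,"x":0,"y":0,"z":-0.01,"rx":0,"ry":0,"rz":0},{"fingers":0.0854,"x":0,"y":0,"z":-0.03,"rx":0,"ry":0,"rz":0},{"fingers":0.0854,"x":0,"y":0,"z":-0.06,"rx":0,"ry":0,"rz":0},{"fingers":0.0854,"x":0,"y":0,"z":-0.06,"rx":0,"ry":0,"rz":0},{"fingers":0.0854,"x":0,"y":0,"z":0,"rx":0,"ry":0,"rz":0}]'
python3 - <<'E'
from h import *
look((.616,.077),.042,rad=.06,hmax=.08)
plan(.451,-.077,.19,14)
E
```

```text
clock: 17.88
tcp_pos: [0.6184, 0.0771, 0.1967]
orientation: [2.314, 2.119, 0.011]
contact_force: [-0.1, 0.1, -1.0]
grip_width: 0.0854
gripper_force: 0.0
look 4679 c 0.6156 0.0756 size 0.0641 0.0485 yaw -5.0 topz [0.0442 0.0512]
t 17.93 tcp [0.6166 0.0764 0.1935] yaw -5.0 j7 -0.54 | turn [  0.14  -0.04 -19.04] | shift before turn mm [-167.3 -151.5    3. ] after turn [-108.7 -197.8    3.5] | F [-0.4 -0.3 -0.2] w 0.0853 gf 0.0
```

```bash
python3 -m jog '[{"fingers":0.0854,"x":-0.0418,"y":-0.0379,"z":0,"rx":0,"ry":0,"rz":0},{"fingers":0.0854,"x":-0.0418,"y":-0.0379,"z":0,"rx":0,"ry":0,"rz":0},{"fingers":0.0854,"x":-0.0418,"y":-0.0379,"z":0,"rx":0,"ry":0,"rz":0},{"fingers":0.0854,"x":-0.0418,"y":-0.0379,"z":0,"rx":0,"ry":0,"rz":0},{"fingers":0.0854,"x":0,"y":0,"z":0,"rx":0,"ry":0,"rz":-9.5},{"fingers":0.0854,"x":0,"y":0,"z":0,"rx":0,"ry":0,"rz":-9.5},{"fingers":0.0854,"x":0,"y":0,"z":0,"rx":0,"ry":0,"rz":0},{"fingers":0.0854,"x":0,"y":0,"z":0,"rx":0,"ry":0,"rz":0}]'
python3 - <<'E'
from h import *
c=look((.451,-.077),.009,rad=.05,hmax=.06)
plan(c[0],c[1],.0,c[2])
E
```

```text
clock: 18.92
tcp_pos: [0.4489, -0.0773, 0.1902]
orientation: [-1.936, -2.469, 0.004]
contact_force: [-0.2, 0.8, -0.3]
grip_width: 0.0856
gripper_force: 0.0
look 4239 c 0.4505 -0.076 size 0.064 0.0481 yaw 14.0 topz [0.0189 0.0307]
t 18.98 tcp [ 0.4491 -0.0772  0.1904] yaw 13.8 j7 0.13 | turn [-0.23 -0.09 -0.16] | shift before turn mm [  0.5   2.5 190.4] after turn [  0.8   1.7 190.4] | F [-0.6  0.5  0.6] w 0.0854 gf 0.0
```

```bash
python3 -m jog '[{"fingers":0.0854,"x":0.0008,"y":0.0017,"z":0.04,"rx":0,"ry":0,"rz":-0.16},{"fingers":0.0854,"x":0,"y":0,"z":0.055,"rx":0,"ry":0,"rz":0},{"fingers":0.0854,"x":0,"y":0,"z":0.055,"rx":0,"ry":0,"rz":0},{"fingers":0.0854,"x":0,"y":0,"z":0.024,"rx":0,"ry":0,"rz":0},{"fingers":0.0854,"x":0,"y":0,"z":0.01,"rx":0,"ry":0,"rz":0},{"fingers":0.0854,"x":0,"y":0,"z":0,"rx":0,"ry":0,"rz":0},{"fingers":0.0854,"x":0,"y":0,"z":0,"rx":0,"ry":0,"rz":0}]'
python3 - <<'E'
from h import *
plan(.4505,-.076,.0005,14)
E
```

```text
clock: 19.85
tcp_pos: [0.4512, -0.0762, 0.0078]
orientation: [-1.932, -2.476, 0.001]
contact_force: [-0.5, -0.3, -0.1]
grip_width: 0.086
gripper_force: 0.0
t 19.85 tcp [ 0.4512 -0.0762  0.0078] yaw 14.1 j7 -0.14 | turn [-0.07 -0.01  0.1 ] | shift before turn mm [ 0.4 -0.6  7.3] after turn [ 0.4 -0.6  7.3] | F [-0.5 -0.3 -0.1] w 0.086 gf 0.0
```

```bash
python3 -m jog '[{"fingers":0.0854,"x":0.0004,"y":-0.0006,"z":0.007,"rx":0,"ry":0,"rz":0},{"fingers":0.0854,"x":0,"y":0,"z":0,"rx":0,"ry":0,"rz":0},{"fingers":0.05,"x":0,"y":0,"z":0,"rx":0,"ry":0,"rz":0},{"fingers":0.05,"x":0,"y":0,"z":0,"rx":0,"ry":0,"rz":0},{"fingers":0.05,"x":0,"y":0,"z":0,"rx":0,"ry":0,"rz":0}]' 45;  python3 -m jog '[{"fingers":0.05,"x":0,"y":0,"z":-0.002,"rx":0,"ry":0,"rz":0},{"fingers":0.05,"x":0,"y":0,"z":-0.003,"rx":0,"ry":0,"rz":0},{"fingers":0.05,"x":0,"y":0,"z":-0.015,"rx":0,"ry":0,"rz":0},{"fingers":0.05,"x":0,"y":0,"z":-0.05,"rx":0,"ry":0,"rz":0},{"fingers":0.05,"x":0,"y":0,"z":-0.05,"rx":0,"ry":0,"rz":0},{"fingers":0.05,"x":0,"y":0,"z":-0.05,"rx":0,"ry":0,"rz":0}]'
python3 - <<'E'
from h import *
plan(.6156,.0756,.18,-5)
E
```

```text
clock: 20.48
tcp_pos: [0.4496, -0.076, 0.0002]
orientation: [-1.93, -2.476, 0.003]
contact_force: [-1.3, -0.3, 5.3]
grip_width: 0.0627
gripper_force: 48.7
clock: 21.22
tcp_pos: [0.4496, -0.0757, 0.1722]
orientation: [-1.929, -2.476, 0.002]
contact_force: [0.7, -0.1, -2.2]
grip_width: 0.0627
gripper_force: 50.5
t 21.23 tcp [ 0.4496 -0.0757  0.1722] yaw 14.1 j7 0.1 | turn [-0.17 -0.04 19.15] | shift before turn mm [106.2 197.9  -8.3] after turn [165.2 152.1  -7.8] | F [ 0.7 -0.1 -2.2] w 0.0627 gf 50.5
```

```bash
python3 -m jog '[{"fingers":0.05,"x":0,"y":0,"z":0,"rx":0,"ry":0,"rz":9.57},{"fingers":0.05,"x":0,"y":0,"z":0,"rx":0,"ry":0,"rz":9.57},{"fingers":0.05,"x":0.0413,"y":0.038,"z":0,"rx":0,"ry":0,"rz":0},{"fingers":0.05,"x":0.0413,"y":0.038,"z":0,"rx":0,"ry":0,"rz":0},{"fingers":0.05,"x":0.0413,"y":0.038,"z":0,"rx":0,"ry":0,"rz":0},{"fingers":0.05,"x":0.0413,"y":0.038,"z":0,"rx":0,"ry":0,"rz":0},{"fingers":0.05,"x":0,"y":0,"z":0.03,"rx":0,"ry":0,"rz":0},{"fingers":0.05,"x":0,"y":0,"z":0.03,"rx":0,"ry":0,"rz":0}]'; python3 -m jog '[{"fingers":0.05,"x":0,"y":0,"z":0,"rx":0,"ry":0,"rz":0},{"fingers":0.05,"x":0,"y":0,"z":0,"rx":0,"ry":0,"rz":0}]'
python3 - <<'E'
from h import *
inhand(.018)
plan(.6156,.0756,.044,-5)
E
```

```text
clock: 22.22
tcp_pos: [0.616, 0.0763, 0.1095]
orientation: [-2.313, -2.122, 0.002]
contact_force: [0.4, -0.0, -1.8]
grip_width: 0.0625
gripper_force: 50.6
clock: 22.48
tcp_pos: [0.6163, 0.0754, 0.1109]
orientation: [-2.315, -2.121, 0.001]
contact_force: [0.6, 0.2, -0.8]
grip_width: 0.0625
gripper_force: 50.5
inhand 14789 c mm -0.0 -0.0 size 0.0491 0.062 a 0.11 x 1..99% [-23.   24.2] z [-19.9 -18.3 -16.9]
t 22.52 tcp [0.6167 0.0755 0.1112] yaw -5.0 j7 -0.6 | turn [-0.05 -0.04 -0.03] | shift before turn mm [-0.  -1.  67.2] after turn [ 0.  -1.1 67.2] | F [ 0.4  0.8 -1.5] w 0.0627 gf 50.5
```

```bash
python3 -m jog '[{"fingers":0.05,"x":0.0004,"y":-0.0011,"z":0.03,"rx":0,"ry":0,"rz":0},{"fingers":0.05,"x":0,"y":0,"z":0.025,"rx":0,"ry":0,"rz":0},{"fingers":0.05,"x":0,"y":0,"z":0,"rx":0,"ry":0,"rz":0},{"fingers":0.05,"x":0,"y":0,"z":0,"rx":0,"ry":0,"rz":0},{"fingers":0.05,"x":0,"y":0,"z":0,"rx":0,"ry":0,"rz":0}]'
python3 - <<'E'
from h import *
plan(.6156,.0756,.044,-5)
E
```

```text
clock: 23.15
tcp_pos: [0.6156, 0.0761, 0.056]
orientation: [-2.316, -2.121, 0.0]
contact_force: [1.6, 0.6, -1.1]
grip_width: 0.0625
gripper_force: 50.5
t 23.15 tcp [0.6156 0.0761 0.056 ] yaw -5.0 j7 -0.64 | turn [-0.04 -0.04 -0.03] | shift before turn mm [-0.5  0.  12. ] after turn [-0.5  0.  12. ] | F [ 1.6  0.6 -1.1] w 0.0625 gf 50.5
```

```bash
python3 -m jog '[{"fingers":0.05,"x":-0.0005,"y":0,"z":0.004,"rx":0,"ry":0,"rz":0},{"fingers":0.05,"x":0,"y":0,"z":0.003,"rx":0,"ry":0,"rz":0},{"fingers":0.05,"x":0,"y":0,"z":0.0025,"rx":0,"ry":0,"rz":0},{"fingers":0.05,"x":0,"y":0,"z":0.0015,"rx":0,"ry":0,"rz":0},{"fingers":0.05,"x":0,"y":0,"z":0.001,"rx":0,"ry":0,"rz":0},{"fingers":0.05,"x":0,"y":0,"z":0,"rx":0,"ry":0,"rz":0},{"fingers":0.05,"x":0,"y":0,"z":0,"rx":0,"ry":0,"rz":0}]'
python3 - <<'E'
from h import *
plan(.6156,.0756,.044,-5)
E
```

```text
clock: 24.02
tcp_pos: [0.6144, 0.0753, 0.0443]
orientation: [-2.316, -2.121, 0.004]
contact_force: [-7.1, -3.1, 17.0]
grip_width: 0.0629
gripper_force: 56.1
t 24.02 tcp [0.6144 0.0753 0.0443] yaw -5.0 j7 -0.65 | turn [-0.17  0.06 -0.03] | shift before turn mm [0.4 1.1 0.3] after turn [0.4 1.1 0.3] | F [-7.1 -3.1 17. ] w 0.0629 gf 56.1
```

```bash
python3 -m jog '[{"fingers":0.075,"x":0,"y":0,"z":0,"rx":0,"ry":0,"rz":0},{"fingers":0.0854,"x":0,"y":0,"z":0,"rx":0,"ry":0,"rz":0},{"fingers":0.0854,"x":0,"y":0,"z":0,"rx":0,"ry":0,"rz":0},{"fingers":0.0854,"x":0,"y":0,"z":-0.01,"rx":0,"ry":0,"rz":0},{"fingers":0.0854,"x":0,"y":0,"z":-0.03,"rx":0,"ry":0,"rz":0},{"fingers":0.0854,"x":0,"y":0,"z":-0.06,"rx":0,"ry":0,"rz":0},{"fingers":0.0854,"x":0,"y":0,"z":-0.06,"rx":0,"ry":0,"rz":0},{"fingers":0.0854,"x":0,"y":0,"z":0,"rx":0,"ry":0,"rz":0}]'
python3 - <<'E'
from h import *
look((.616,.077),.055,rad=.06,hmax=.09)
look((.616,.077),.069,rad=.06,hmax=.09)
plan(.624,.281,.21,85)
plan(.624,.281,.21,-5)
E
```

```text
clock: 25.02
tcp_pos: [0.6182, 0.0766, 0.2087]
orientation: [2.314, 2.12, 0.011]
contact_force: [1.3, -0.0, -0.6]
grip_width: 0.0856
gripper_force: 0.0
look 4831 c 0.6153 0.0756 size 0.0641 0.048 yaw -4.9 topz [0.0629 0.0746]
look 1018 c 0.6154 0.0755 size 0.0389 0.0388 yaw -59.8 topz [0.0741 0.0754]
t 25.12 tcp [0.6152 0.0753 0.2032] yaw -5.0 j7 -0.55 | turn [-8.000e-02  7.000e-02  8.997e+01] | shift before turn mm [205.7  -9.2  -6.7] after turn [  -9.1 -205.7   -6.8] | F [-0.  -0.   0.2] w 0.0856 gf 0.0
t 25.12 tcp [0.6152 0.0753 0.2032] yaw -5.0 j7 -0.55 | turn [-0.1  -0.   -0.03] | shift before turn mm [205.7  -9.2  -6.7] after turn [205.7  -9.1  -6.8] | F [-0.  -0.   0.2] w 0.0856 gf 0.0
```

```bash
python3 -m jog '[{"fingers":0.0854,"x":0.0514,"y":-0.0023,"z":-0.001,"rx":0,"ry":0,"rz":0},{"fingers":0.0854,"x":0.0514,"y":-0.0023,"z":-0.001,"rx":0,"ry":0,"rz":0},{"fingers":0.0854,"x":0.0514,"y":-0.0023,"z":-0.001,"rx":0,"ry":0,"rz":0},{"fingers":0.0854,"x":0.0514,"y":-0.0023,"z":-0.001,"rx":0,"ry":0,"rz":0},{"fingers":0.0854,"x":0,"y":0,"z":0,"rx":0,"ry":0,"rz":0},{"fingers":0.0854,"x":0,"y":0,"z":0,"rx":0,"ry":0,"rz":0},{"fingers":0.0854,"x":0,"y":0,"z":0,"rx":0,"ry":0,"rz":0}]'
python3 - <<'E'
from h import *
c=look((.624,.281),.045,rad=.05,hmax=.08,fn='w4.png')
c=look((.624,.281),.054,rad=.05,hmax=.08)
plan(c[0],c[1],.02,-5)
E
```

```text
clock: 26.0
tcp_pos: [0.6241, 0.2786, 0.2053]
orientation: [-2.318, -2.118, 0.007]
contact_force: [-0.1, 0.6, 0.4]
grip_width: 0.0854
gripper_force: 0.0
look 1373 c 0.6248 0.2817 size 0.0325 0.0321 yaw 84.4 topz [0.0587 0.06  ]
look 1298 c 0.625 0.2812 size 0.0321 0.0318 yaw 84.4 topz [0.0588 0.0601]
t 26.1 tcp [0.6242 0.279  0.206 ] yaw -5.1 j7 -0.85 | turn [-0.2   0.06 -0.15] | shift before turn mm [  2.5   1.3 186. ] after turn [  2.3   0.6 186. ] | F [-0.6 -0.2 -0.9] w 0.0856 gf 0.0
```

View pics/w4.png

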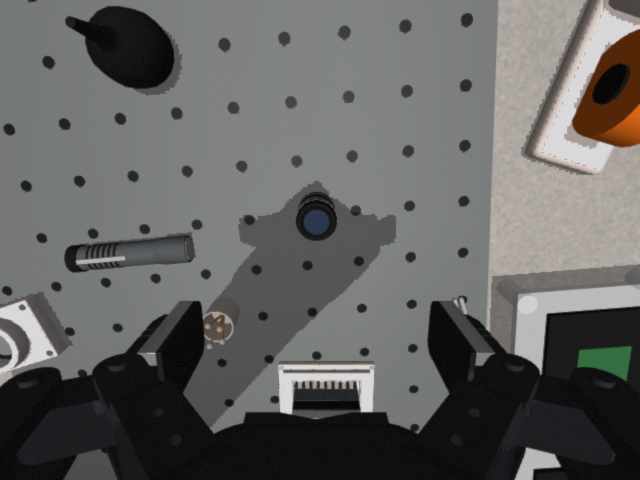

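The picture shows the slim lens upright at (316,221) between the fingers with nothing near it. Descend.

```bash
python3 -m jog '[{"fingers":0.0854,"x":0.0023,"y":0.0006,"z":0.04,"rx":0,"ry":0,"rz":-0.15},{"fingers":0.0854,"x":0,"y":0,"z":0.05,"rx":0,"ry":0,"rz":0},{"fingers":0.0854,"x":0,"y":0,"z":0.05,"rx":0,"ry":0,"rz":0},{"fingers":0.0854,"x":0,"y":0,"z":0.03,"rx":0,"ry":0,"rz":0},{"fingers":0.0854,"x":0,"y":0,"z":0.01,"rx":0,"ry":0,"rz":0},{"fingers":0.0854,"x":0,"y":0,"z":0,"rx":0,"ry":0,"rz":0},{"fingers":0.0854,"x":0,"y":0,"z":0,"rx":0,"ry":0,"rz":0}]'
python3 - <<'E'
from h import *
plan(.625,.2815,.025,-5)
E
```

```text
clock: 26.98
tcp_pos: [0.6252, 0.2837, 0.0282]
orientation: [-2.313, -2.123, -0.001]
contact_force: [-0.0, 0.4, 0.5]
grip_width: 0.0854
gripper_force: 0.0
t 26.98 tcp [0.6252 0.2837 0.0282] yaw -4.9 j7 -0.95 | turn [-0.05 -0.09  0.1 ] | shift before turn mm [-2.2  0.   3.2] after turn [-2.2  0.   3.2] | F [-0.   0.4  0.5] w 0.0854 gf 0.0
```

```bash
python3 -m jog '[{"fingers":0.06,"x":-0.0022,"y":0,"z":0.002,"rx":0,"ry":0,"rz":0.1},{"fingers":0.045,"x":0,"y":0,"z":0,"rx":0,"ry":0,"rz":0},{"fingers":0.036,"x":0,"y":0,"z":0,"rx":0,"ry":0,"rz":0},{"fingers":0.02,"x":0,"y":0,"z":0,"rx":0,"ry":0,"rz":0},{"fingers":0.02,"x":0,"y":0,"z":0,"rx":0,"ry":0,"rz":0},{"fingers":0.02,"x":0,"y":0,"z":0,"rx":0,"ry":0,"rz":0}]' 35
python3 - <<'E'
from h import *
plan(.625,.2815,.025,-5)
E
```

```text
clock: 27.72
tcp_pos: [0.6242, 0.2812, 0.0248]
orientation: [-2.314, -2.121, 0.002]
contact_force: [0.0, -0.1, 4.8]
grip_width: 0.0319
gripper_force: 35.1
t 27.73 tcp [0.6242 0.2812 0.0248] yaw -5.0 j7 -0.95 | turn [-0.15 -0.02  0.03] | shift before turn mm [ 0.4  0.8 -0.2] after turn [ 0.4  0.8 -0.2] | F [ 0.  -0.1  4.8] w 0.0319 gf 35.1
```

```bash
python3 -m jog '[{"fingers":0.02,"x":0,"y":0,"z":-0.003,"rx":0,"ry":0,"rz":0},{"fingers":0.02,"x":0,"y":0,"z":-0.02,"rx":0,"ry":0,"rz":0},{"fingers":0.02,"x":0,"y":0,"z":-0.05,"rx":0,"ry":0,"rz":0},{"fingers":0.02,"x":0,"y":0,"z":-0.05,"rx":0,"ry":0,"rz":0},{"fingers":0.02,"x":-0.0515,"y":0.0023,"z":0,"rx":0,"ry":0,"rz":0},{"fingers":0.02,"x":-0.0515,"y":0.0023,"z":0,"rx":0,"ry":0,"rz":0},{"fingers":0.02,"x":-0.0515,"y":0.0023,"z":0,"rx":0,"ry":0,"rz":0},{"fingers":0.02,"x":-0.0515,"y":0.0023,"z":0,"rx":0,"ry":0,"rz":0}]'; python3 -m jog '[{"fingers":0.02,"x":0,"y":0,"z":0,"rx":0,"ry":0,"rz":0},{"fingers":0.02,"x":0,"y":0,"z":0,"rx":0,"ry":0,"rz":0},{"fingers":0.02,"x":0,"y":0,"z":0,"rx":0,"ry":0,"rz":0}]'
python3 - <<'E'
from h import *
im,d,K,E=shot('wrist','w5.png')
o=r.get_obs(); M=R.from_rotvec(o['orientation']).as_matrix(); Q=(cloud(d,K,E)-np.array(o['tcp_pos']))@M
m=(Q[...,2]<-.030)&(Q[...,2]>-.040)&(np.hypot(Q[...,0],Q[...,1])<.022)&(d>0)
q=Q[m]
for lo,hi in [(-16,-8),(-8,0),(0,8),(8,16)]:
    s=q[(q[:,1]*1e3>lo)&(q[:,1]*1e3<hi)]
    print(lo,len(s),np.round(np.percentile(s[:,0],[1,99])*1e3,1),np.round(np.percentile(s[:,2],[5,50,95])*1e3,1))
(c,rr)=cv2.minEnclosingCircle(q[:,:2].astype(np.float32));print(np.round(c,4),rr)
plan(.6154,.0755,.091,-5)
E
```

```text
clock: 28.72
tcp_pos: [0.6154, 0.0734, 0.1485]
orientation: [-2.314, -2.122, 0.002]
contact_force: [1.2, -0.6, -1.1]
grip_width: 0.0321
gripper_force: 35.0
clock: 29.1
tcp_pos: [0.6155, 0.0769, 0.1479]
orientation: [-2.311, -2.124, 0.002]
contact_force: [-0.4, -0.1, -0.4]
grip_width: 0.0317
gripper_force: 35.0
-16 1519 [-10.1  13.1] [-38.9 -34.  -30.9]
-8 2042 [-13.7  16.3] [-35.4 -34.3 -31.6]
0 2146 [-13.9  16.5] [-35.4 -34.4 -31.8]
8 1441 [-11.3  14.1] [-35.2 -34.  -31.1]
[0.0007 0.0004] 0.02197614312171936
t 29.15 tcp [0.6154 0.0769 0.1477] yaw -4.8 j7 -0.59 | turn [-0.17 -0.05  0.18] | shift before turn mm [-1.4  0.3 56.7] after turn [-1.4  0.1 56.7] | F [ 0.4 -0.  -1.2] w 0.0319 gf 35.0
```

View pics/w5.png

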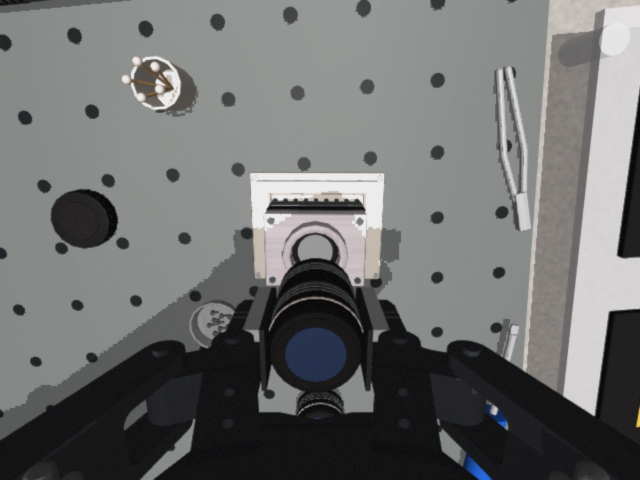

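The lens is upright in the fingers (face at (316,355)), with the collar below at (316,247). Approach just above it.

```bash
python3 -m jog '[{"fingers":0.02,"x":-0.0021,"y":0.0001,"z":0.02,"rx":-0.1,"ry":0,"rz":0.18},{"fingers":0.02,"x":0,"y":0,"z":0.023,"rx":0,"ry":0,"rz":0},{"fingers":0.02,"x":0,"y":0,"z":0,"rx":0,"ry":0,"rz":0},{"fingers":0.02,"x":0,"y":0,"z":0,"rx":0,"ry":0,"rz":0},{"fingers":0.02,"x":0,"y":0,"z":0,"rx":0,"ry":0,"rz":0}]'
python3 - <<'E'
from h import *
plan(.6154,.0748,.0905,-5)
E
```

```text
clock: 29.78
tcp_pos: [0.6159, 0.0732, 0.1051]
orientation: [-2.318, -2.119, -0.0]
contact_force: [-1.0, -0.0, -0.5]
grip_width: 0.0319
gripper_force: 35.0
t 29.77 tcp [0.6159 0.0732 0.1051] yaw -5.1 j7 -0.62 | turn [-0.01 -0.03 -0.14] | shift before turn mm [ 1.5 -0.7 14.6] after turn [ 1.5 -0.7 14.6] | F [-1.  -0.  -0.5] w 0.0319 gf 35.0
```

```bash
python3 -m jog '[{"fingers":0.02,"x":0.0012,"y":-0.0006,"z":0.003,"rx":0,"ry":0,"rz":0},{"fingers":0.02,"x":0,"y":0,"z":0,"rx":0,"ry":0,"rz":0},{"fingers":0.02,"x":0,"y":0,"z":0,"rx":0,"ry":0,"rz":0}]'
python3 - <<'E'
from h import *
plan(.6154,.0748,.0905,-5)
E
```

```text
clock: 30.15
tcp_pos: [0.6149, 0.0741, 0.1014]
orientation: [-2.318, -2.119, 0.001]
contact_force: [-0.4, -0.5, -0.4]
grip_width: 0.0317
gripper_force: 35.0
t 30.15 tcp [0.6149 0.0741 0.1014] yaw -5.1 j7 -0.62 | turn [-0.08  0.   -0.15] | shift before turn mm [ 0.7  0.5 10.9] after turn [ 0.7  0.5 10.9] | F [-0.4 -0.5 -0.4] w 0.0317 gf 35.0
```

```bash
python3 -m jog '[{"fingers":0.02,"x":0.0007,"y":0.0005,"z":0.003,"rx":0,"ry":0,"rz":0},{"fingers":0.02,"x":0,"y":0,"z":0.003,"rx":0,"ry":0,"rz":0},{"fingers":0.02,"x":0,"y":0,"z":0.002,"rx":0,"ry":0,"rz":0},{"fingers":0.02,"x":0,"y":0,"z":0.0015,"rx":0,"ry":0,"rz":0},{"fingers":0.02,"x":0,"y":0,"z":0.001,"rx":0,"ry":0,"rz":0},{"fingers":0.02,"x":0,"y":0,"z":0,"rx":0,"ry":0,"rz":0},{"fingers":0.02,"x":0,"y":0,"z":0,"rx":0,"ry":0,"rz":0}]'
python3 - <<'E'
from h import *
plan(.6154,.0748,.0905,-5)
E
```

```text
clock: 31.02
tcp_pos: [0.6154, 0.0748, 0.0909]
orientation: [-2.318, -2.119, 0.001]
contact_force: [0.4, -0.4, -0.7]
grip_width: 0.0323
gripper_force: 35.1
t 31.02 tcp [0.6154 0.0748 0.0909] yaw -5.1 j7 -0.63 | turn [-0.08 -0.   -0.15] | shift before turn mm [ 0.  -0.   0.4] after turn [ 0.  -0.   0.4] | F [ 0.4 -0.4 -0.7] w 0.0323 gf 35.1
```

No contact yet and free in the bore; creep on.

```bash
python3 -m jog '[{"fingers":0.02,"x":0,"y":0,"z":0.0007,"rx":0,"ry":0,"rz":0},{"fingers":0.02,"x":0,"y":0,"z":0.0007,"rx":0,"ry":0,"rz":0},{"fingers":0.02,"x":0,"y":0,"z":0,"rx":0,"ry":0,"rz":0}]'
python3 - <<'E'
from h import *
plan(.6154,.0748,.0905,-5)
E
```

```text
clock: 31.4
tcp_pos: [0.6156, 0.0748, 0.0906]
orientation: [-2.319, -2.119, 0.002]
contact_force: [-3.3, -0.7, 8.2]
grip_width: 0.032
gripper_force: 36.0
t 31.4 tcp [0.6156 0.0748 0.0906] yaw -5.2 j7 -0.63 | turn [-0.06  0.02 -0.16] | shift before turn mm [-0.  -0.1  0.1] after turn [-0.  -0.1  0.1] | F [-3.3 -0.7  8.2] w 0.032 gf 36.0
```

```bash
python3 -m jog '[{"fingers":0.045,"x":0,"y":0,"z":0,"rx":0,"ry":0,"rz":0},{"fingers":0.07,"x":0,"y":0,"z":0,"rx":0,"ry":0,"rz":0},{"fingers":0.0854,"x":0,"y":0,"z":0,"rx":0,"ry":0,"rz":0},{"fingers":0.0854,"x":0,"y":0,"z":-0.01,"rx":0,"ry":0,"rz":0},{"fingers":0.0854,"x":0,"y":0,"z":-0.03,"rx":0,"ry":0,"rz":0},{"fingers":0.0854,"x":0,"y":0,"z":-0.05,"rx":0,"ry":0,"rz":0},{"fingers":0.0854,"x":0,"y":0,"z":-0.04,"rx":0,"ry":0,"rz":0},{"fingers":0.0854,"x":0,"y":0,"z":0,"rx":0,"ry":0,"rz":0}]'
python3 - <<'E'
from h import *
look((.616,.077),.119,rad=.06,hmax=.15,fn='w6.png')
plan(.44,.1,.2,None)
E
```

```text
clock: 32.4
tcp_pos: [0.6178, 0.0757, 0.224]
orientation: [2.317, 2.117, 0.008]
contact_force: [0.2, -0.5, -0.5]
grip_width: 0.0858
gripper_force: 0.0
look 1791 c 0.6164 0.0754 size 0.0327 0.0319 yaw 85.4 topz [0.1248 0.1261]
t 32.45 tcp [0.6165 0.075  0.2215] yaw -5.2 j7 -0.55 | turn [ 0.12 -0.04  0.  ] | shift before turn mm [   9.  -178.1   21.2] after turn [   9.  -178.    21.5] | F [-0.1  0.2 -0.8] w 0.0853 gf 0.0
```

View pics/w6.png

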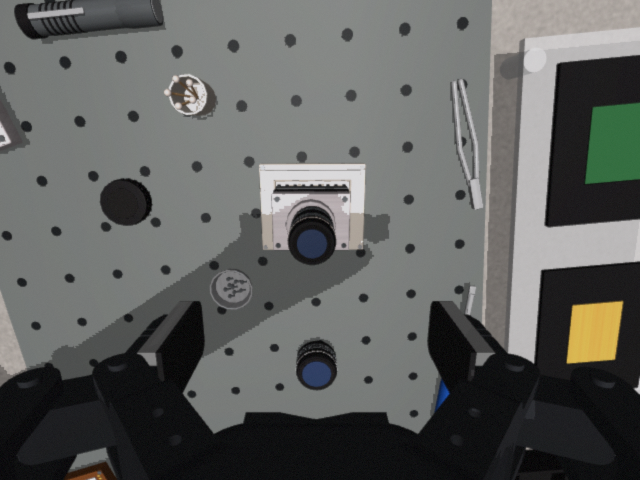

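The stack stands straight, with the lens upright in the collar at (312,240). The cap is free-standing at (125,202). Going there.

```bash
python3 -m jog '[{"fingers":0.0854,"x":0.003,"y":-0.0594,"z":0.007,"rx":0,"ry":0,"rz":0},{"fingers":0.0854,"x":0.003,"y":-0.0594,"z":0.007,"rx":0,"ry":0,"rz":0},{"fingers":0.0854,"x":0.003,"y":-0.0594,"z":0.007,"rx":0,"ry":0,"rz":0},{"fingers":0.0854,"x":0,"y":0,"z":0,"rx":0,"ry":0,"rz":0},{"fingers":0.0854,"x":0,"y":0,"z":0,"rx":0,"ry":0,"rz":0},{"fingers":0.0854,"x":0,"y":0,"z":0,"rx":0,"ry":0,"rz":0}]'
python3 - <<'E'
from h import *
c=look((.44,.1),.007,rad=.04,hmax=.05)
c=look((.44,.1),.0115,rad=.04,hmax=.05)
plan(c[0],c[1],.0,-5)
E
```

```text
clock: 33.2
tcp_pos: [0.4402, 0.0997, 0.1988]
orientation: [-2.319, -2.117, 0.0]
contact_force: [1.2, 0.0, 0.4]
grip_width: 0.0857
gripper_force: 0.0
look 1920 c 0.4397 0.0992 size 0.0439 0.0435 yaw 53.0 topz [0.0146 0.0159]
look 1855 c 0.4397 0.0988 size 0.043 0.0428 yaw -87.1 topz [0.0146 0.0158]
t 33.3 tcp [0.4399 0.0998 0.1987] yaw -5.2 j7 -0.61 | turn [-0.09 -0.05 -0.2 ] | shift before turn mm [ -1.1   0.2 198.7] after turn [-1.000e+00 -1.000e-01  1.987e+02] | F [-0.3 -0.1 -0. ] w 0.0854 gf 0.0
```

```bash
python3 -m jog '[{"fingers":0.0854,"x":-0.0008,"y":0,"z":0.05,"rx":0,"ry":0,"rz":-0.2},{"fingers":0.0854,"x":0,"y":0,"z":0.06,"rx":0,"ry":0,"rz":0},{"fingers":0.0854,"x":0,"y":0,"z":0.05,"rx":0,"ry":0,"rz":0},{"fingers":0.0854,"x":0,"y":0,"z":0.02,"rx":0,"ry":0,"rz":0},{"fingers":0.0854,"x":0,"y":0,"z":0.01,"rx":0,"ry":0,"rz":0},{"fingers":0.0854,"x":0,"y":0,"z":0,"rx":0,"ry":0,"rz":0},{"fingers":0.0854,"x":0,"y":0,"z":0,"rx":0,"ry":0,"rz":0}]'
python3 - <<'E'
from h import *
plan(.4397,.099,.002,-5)
E
```

```text
clock: 34.17
tcp_pos: [0.4395, 0.0992, 0.0095]
orientation: [-2.315, -2.123, -0.001]
contact_force: [0.8, -0.1, 0.9]
grip_width: 0.0853
gripper_force: 0.0
t 34.17 tcp [0.4395 0.0992 0.0095] yaw -5.0 j7 -0.92 | turn [ 0.01 -0.03  0.03] | shift before turn mm [-0.1  0.2  7.5] after turn [-0.1  0.2  7.5] | F [ 0.8 -0.1  0.9] w 0.0853 gf 0.0
```

```bash
python3 -m jog '[{"fingers":0.065,"x":0,"y":0,"z":0.007,"rx":0,"ry":0,"rz":0},{"fingers":0.055,"x":0,"y":0,"z":0,"rx":0,"ry":0,"rz":0},{"fingers":0.048,"x":0,"y":0,"z":0,"rx":0,"ry":0,"rz":0},{"fingers":0.03,"x":0,"y":0,"z":0,"rx":0,"ry":0,"rz":0},{"fingers":0.03,"x":0,"y":0,"z":0,"rx":0,"ry":0,"rz":0},{"fingers":0.03,"x":0,"y":0,"z":0,"rx":0,"ry":0,"rz":0}]' 25
python3 - <<'E'
from h import *
plan(.44,.099,.002,-5)
E
python3 -m jog '[{"fingers":0.03,"x":0,"y":0,"z":-0.003,"rx":0,"ry":0,"rz":0},{"fingers":0.03,"x":0,"y":0,"z":-0.02,"rx":0,"ry":0,"rz":0},{"fingers":0.03,"x":0,"y":0,"z":-0.06,"rx":0,"ry":0,"rz":0},{"fingers":0.03,"x":0,"y":0,"z":-0.06,"rx":0,"ry":0,"rz":0},{"fingers":0.03,"x":0,"y":0,"z":-0.03,"rx":0,"ry":0,"rz":0},{"fingers":0.03,"x":0,"y":0,"z":0,"rx":0,"ry":0,"rz":0},{"fingers":0.03,"x":0,"y":0,"z":0,"rx":0,"ry":0,"rz":0},{"fingers":0.03,"x":0,"y":0,"z":0,"rx":0,"ry":0,"rz":0}]'
cat >> h.py <<'E'
def capinhand():
    im,d,K,E=shot('wrist')
    o=r.get_obs(); M=R.from_rotvec(o['orientation']).as_matrix(); Q=(cloud(d,K,E)-np.array(o['tcp_pos']))@M
    m=(abs(Q[...,2]+.012)<.004)&(np.hypot(Q[...,0],Q[...,1])<.03)&(abs(Q[...,1])<.012)&(d>0); q=Q[m]
    for lo in (-10,-4,4):
        s=q[(q[:,1]*1e3>lo)&(q[:,1]*1e3<lo+6)]; print(lo,len(s),np.round(np.percentile(s[:,0],[1,50,99])*1e3,1),np.round(np.percentile(s[:,2],[5,50,95])*1e3,1))
E
python3 - <<'E'
from h import *
capinhand()
plan(.6164,.0754,.175,-5)
E
```

```text
clock: 34.92
tcp_pos: [0.4386, 0.0989, 0.0021]
orientation: [-2.315, -2.123, 0.002]
contact_force: [-0.9, -0.3, 5.1]
grip_width: 0.0433
gripper_force: 24.8
t 34.92 tcp [0.4386 0.0989 0.0021] yaw -4.9 j7 -0.94 | turn [-0.07  0.01  0.06] | shift before turn mm [0.2 1.4 0.1] after turn [0.2 1.4 0.1] | F [-0.9 -0.3  5.1] w 0.0433 gf 24.8
clock: 35.92
tcp_pos: [0.4378, 0.0987, 0.1734]
orientation: [-2.313, -2.122, 0.005]
contact_force: [0.4, -0.7, 0.7]
grip_width: 0.0428
gripper_force: 25.8
-10 1549 [-19.6   2.1  20.9] [-13.5 -12.4 -11.2]
-4 1634 [-20.9   2.7  21.8] [-13.4 -12.4 -11.2]
4 1594 [-20.2   2.1  20.9] [-13.4 -12.4 -11.2]
t 35.98 tcp [0.4379 0.0987 0.1734] yaw -4.9 j7 -0.65 | turn [-0.24  0.02  0.07] | shift before turn mm [ -7.9 179.9  -2.3] after turn [ -7.7 179.9  -1.6] | F [-0.2 -0.2 -0.5] w 0.0429 gf 25.8
```

```bash
python3 -m jog '[{"fingers":0.03,"x":-0.002,"y":0.045,"z":0,"rx":-0.2,"ry":0,"rz":0.07},{"fingers":0.03,"x":-0.002,"y":0.045,"z":0,"rx":0,"ry":0,"rz":0},{"fingers":0.03,"x":-0.002,"y":0.045,"z":0,"rx":0,"ry":0,"rz":0},{"fingers":0.03,"x":-0.002,"y":0.045,"z":0,"rx":0,"ry":0,"rz":0},{"fingers":0.03,"x":0,"y":0,"z":0.02,"rx":0,"ry":0,"rz":0},{"fingers":0.03,"x":0,"y":0,"z":0.015,"rx":0,"ry":0,"rz":0},{"fingers":0.03,"x":0,"y":0,"z":0,"rx":0,"ry":0,"rz":0},{"fingers":0.03,"x":0,"y":0,"z":0,"rx":0,"ry":0,"rz":0}]'
python3 - <<'E'
from h import *
plan(.616,.075,.115,-5)
E
```

```text
clock: 36.98
tcp_pos: [0.6169, 0.0756, 0.1402]
orientation: [2.315, 2.122, 0.002]
contact_force: [-0.3, 0.1, -0.2]
grip_width: 0.0431
gripper_force: 25.8
t 36.98 tcp [0.6169 0.0756 0.1402] yaw -5.0 j7 -0.61 | turn [0.11 0.01 0.03] | shift before turn mm [-0.7 -0.9 25.2] after turn [-0.7 -0.8 25.2] | F [-0.3  0.1 -0.2] w 0.0431 gf 25.8
```

```bash
python3 -m jog '[{"fingers":0.03,"x":-0.0006,"y":-0.0008,"z":0.006,"rx":0,"ry":0,"rz":0},{"fingers":0.03,"x":0,"y":0,"z":0.005,"rx":0,"ry":0,"rz":0},{"fingers":0.03,"x":0,"y":0,"z":0.004,"rx":0,"ry":0,"rz":0},{"fingers":0.03,"x":0,"y":0,"z":0.004,"rx":0,"ry":0,"rz":0},{"fingers":0.03,"x":0,"y":0,"z":0.002,"rx":0,"ry":0,"rz":0},{"fingers":0.03,"x":0,"y":0,"z":0.002,"rx":0,"ry":0,"rz":0},{"fingers":0.03,"x":0,"y":0,"z":0,"rx":0,"ry":0,"rz":0},{"fingers":0.03,"x":0,"y":0,"z":0,"rx":0,"ry":0,"rz":0}]'
python3 - <<'E'
from h import *
plan(.616,.075,.115,-5)
E
```

```text
clock: 37.98
tcp_pos: [0.6168, 0.0747, 0.117]
orientation: [2.315, 2.121, 0.002]
contact_force: [0.6, -0.6, -0.6]
grip_width: 0.0429
gripper_force: 25.8
t 37.98 tcp [0.6168 0.0747 0.117 ] yaw -5.0 j7 -0.63 | turn [ 0.12 -0.01 -0.02] | shift before turn mm [ 0.2 -0.8  2. ] after turn [ 0.2 -0.8  2. ] | F [ 0.6 -0.6 -0.6] w 0.0429 gf 25.8
```

```bash
python3 -m jog '[{"fingers":0.03,"x":0,"y":-0.0005,"z":0.001,"rx":0,"ry":0,"rz":0},{"fingers":0.03,"x":0,"y":0,"z":0.001,"rx":0,"ry":0,"rz":0},{"fingers":0.03,"x":0,"y":0,"z":0.0008,"rx":0,"ry":0,"rz":0},{"fingers":0.03,"x":0,"y":0,"z":0,"rx":0,"ry":0,"rz":0},{"fingers":0.03,"x":0,"y":0,"z":0,"rx":0,"ry":0,"rz":0}]'
python3 - <<'E'
from h import *
plan(.616,.075,.115,-5)
E
```

```text
clock: 38.6
tcp_pos: [0.6163, 0.0749, 0.1151]
orientation: [2.315, 2.121, 0.002]
contact_force: [-3.1, -0.9, 7.5]
grip_width: 0.0426
gripper_force: 26.4
t 38.6 tcp [0.6163 0.0749 0.1151] yaw -5.0 j7 -0.63 | turn [ 0.14  0.01 -0.02] | shift before turn mm [ 0.1 -0.3  0.1] after turn [ 0.1 -0.3  0.1] | F [-3.1 -0.9  7.5] w 0.0426 gf 26.4
```

Home at the expected height. Release, clear and check.

```bash
python3 -m jog '[{"fingers":0.055,"x":0,"y":0,"z":0,"rx":0,"ry":0,"rz":0},{"fingers":0.07,"x":0,"y":0,"z":0,"rx":0,"ry":0,"rz":0},{"fingers":0.0854,"x":0,"y":0,"z":0,"rx":0,"ry":0,"rz":0},{"fingers":0.0854,"x":0,"y":0,"z":-0.01,"rx":0,"ry":0,"rz":0},{"fingers":0.0854,"x":0,"y":0,"z":-0.03,"rx":0,"ry":0,"rz":0},{"fingers":0.0854,"x":0,"y":0,"z":-0.05,"rx":0,"ry":0,"rz":0},{"fingers":0.0854,"x":0,"y":0,"z":-0.03,"rx":0,"ry":0,"rz":0},{"fingers":0.0854,"x":0,"y":0,"z":0,"rx":0,"ry":0,"rz":0}]'
python3 - <<'E'
from h import *
look((.616,.077),.12,rad=.06,hmax=.15,fn='w7.png')
shot('scene','s7.png')
im=cv2.imread('pics/s7.png')[200:360,330:490]; cv2.imwrite('pics/s7c.png',cv2.resize(im,(560,560),interpolation=cv2.INTER_CUBIC))
E
```

```text
clock: 39.6
tcp_pos: [0.6176, 0.0755, 0.2377]
orientation: [2.313, 2.119, 0.01]
contact_force: [0.8, -0.1, -1.2]
grip_width: 0.0852
gripper_force: 0.0
look 3063 c 0.6172 0.0752 size 0.044 0.044 yaw -72.2 topz [0.1276 0.1287]
```

View pics/s7c.png

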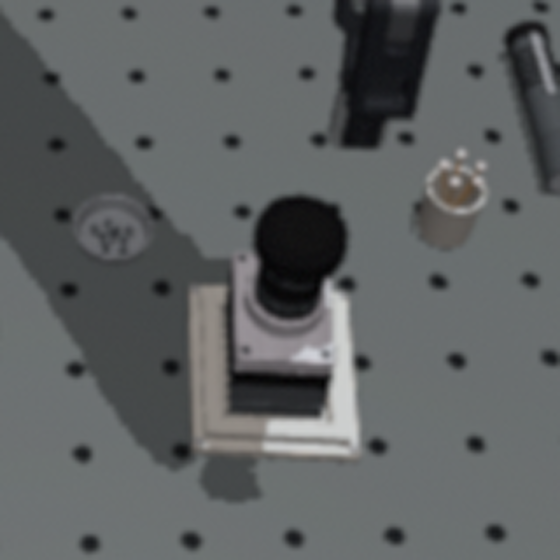

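The crop shows the stack complete and straight in the nest, with the cap on the lens at (300,240). The cap's top is at 0.127 m as expected, centred within 1 mm of the lens, and the gripper is clear.

```bash
python3 -c "
from bench import r
print(r.hand_in())"
```

```text
the job is handed in; nothing more can be done
None
```

The camera is fully built up in the nest: housing, carrier, front plate, tall lens and cap each measured at full depth and were let go. I handed the job in at about 40 s of the 131 s allowed; no verdict came back.

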